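Set out glazed tiles and mugs to dry, then wind the drying timer

ROBOT

A 6-joint arm with a two-finger parallel gripper is mounted at the origin on the work surface. World frame = base frame: x ahead of the robot, y to its left, z up, the work surface at z = 0. Lengths are in m, angles in rad, forces in N, time in s.
With the tool pointing down it reaches from about 0.3 to 0.85 m from the base axis. Payload 4.2 kg.
Tool frame: the origin (TCP) lies at the very end of the fingers, on their centre line; the grasp point (between the pads) lies 19 mm behind it; z points along the fingers, y is the line along which they close (so a half turn about z gives the same grasp; the last joint's range is limited). The gripper opens to 91 mm and grips with 3 to 60 N. Pads are 32 mm wide; open, the fingers measure 118 mm over their backs; the gripper's body (76 mm by 178 mm) begins 60 mm behind the grasp point.
Start: joints at [-0.02, 0.32, 1.565, -0, 1.257, -0.02], TCP at [0.575, 0, 0.214] pointing down, gripper open.
Joint ranges: [-3.11, 3.11], [-0.84, 2.01], [0.21, 2.61], [-1.34, 4.49], [0.05, 2.63], [-2.56, 2.56]. Speed limits (rad/s): [2.57, 2.57, 3.14, 3.14, 3.14, 3.14].

INTERFACE

Orientations are given as a unit quaternion [w, x, y, z].
In Python, from bench import arm gives the robot as it stands.
- The arm moves only by the tool apply_moves, never from a script. Its argument "series" is a list of rows, each a list of 3 entries, a list of its own where there are three numbers: the shift along the tool's x, y, z in m, then the turn, a rotation vector about the tool's x, y, z in rad, then the opening, from 0 (shut) to 1 (fully open). A call has 1 to 20 rows; each row shifts and turns the commanded pose from where the row before left it, along the tool's axes as they then stand; what a row does not reach is not made up. A row lasts 1/8 s, in which the tool goes at most 62.5 mm and 10.7 degrees, less where a joint would pass 70% of its speed; a pose out of reach is approached as far as the arm can. A call with a gripper value outside its range is refused whole. The fingers move at their own pace and stop on an object; "squeeze" is the grip in N (left out, the last holds). Time passes only in rows, so rows that do not move let the fingers close. It gives the time, the measured TCP pose, the force, the opening and the grip force at its end, in the units of the state.
- arm.get_obs(): the state, without advancing time (a new reading comes with each control period).
- arm.get_image(name): name is "scene" or "side" or "wrist"; returns a dict with "frame" (384x512x3 uint8, red, green, blue), "depth" (384x512 float32, m along the optical axis (not along the pixel's ray), 0 where there is no reading), "fovy" (degrees; the focal length in pixels is half the picture's height over the tangent of half this angle, whatever the lens; pixels are square), "cx", "cy" (the principal point, pixels), "extrinsics" (4x4, takes a point from world to camera coordinates). Camera axes: x right, y down, z forward; pixel columns grow to the right and rows downward; lengths in m; the calibration is good to about 2 mm. A picture is of the moment at which its call begins.
- arm.sign_off(): hands the job in; it is judged then, once.
The state is a dict: "time_s": time; "joint_positions": joint angles; "dq": joint speeds; "joint_torque": joint torques, N m; "tool_pos": TCP position; "orientation": TCP orientation; "contact_force": force on the tool from outside, world axes, zero at the start; "torque": the same for the moment, N m; "opening": finger opening in m; "gripper_force": force on a finger pad.
Only numpy, scipy, OpenCV 4.12 (cv2) and the standard library are available. Lean on these libraries where they do the work, as an engineer would, in place of code of your own. Each camera call takes 0.05 s, during which the arm holds its last target. There are 200 camera calls.

TASK

Put the freshly dipped pieces out to dry: stand every tile on edge in the wooden dowel rack, one to a slot, and hang every mug by its handle on the steel hooks of the mug stand, one to a hook. Only when all of them are up, wind the key of the drying timer clockwise, a part turn at a time, all the way to its stop. Leave the bowl, the glaze jar and the brush where they are.

Things in the scene. Friction and masses are not known exactly. Their poses are not given: they have to be found in the camera images.
- rack: Fixed wooden rack: board 190 (x) x 110 (y) x 14 mm with 16 upright dowels, 8 mm thick, 56 mm high over the table. Four slots along its y, 45 mm apart in x, each between two dowels in front and two behind (at y = +-20 mm), 22 mm clear, and between side rails 80 mm apart, 44 mm high. Tiles in it face along the rack's x. Origin: centre of underside, z up, x roughly away from the robot.
- slot0 (a point): Slot nearest the robot (rack x = -67.5 mm): centre of the slot on the top of the base board (14 mm above the table); axes as the rack's.
- slot1 (a point): Second slot (rack x = -22.5 mm), as slot0.
- slot2 (a point): Third slot (rack x = +22.5 mm), as slot0.
- slot3 (a point): Slot farthest from the robot (rack x = +67.5 mm), as slot0.
- tile_a: Loose flat terracotta tile 120 (x) x 64 (y) x 14 mm (z), about 0.2 kg, at the start lying flat on the table. Origin: centre of one large face, the lower one at the start, so the tile's middle is 7 mm along its own z; z is the normal of that face. May be absent.
- tile_b: Loose flat terracotta tile 120 (x) x 64 (y) x 14 mm (z), about 0.2 kg, at the start lying flat on the table. Origin: centre of one large face, the lower one at the start, so the tile's middle is 7 mm along its own z; z is the normal of that face. May be absent.
- tile_c: Loose flat terracotta tile 120 (x) x 64 (y) x 14 mm (z), about 0.2 kg, at the start lying flat on the table. Origin: centre of one large face, the lower one at the start, so the tile's middle is 7 mm along its own z; z is the normal of that face. May be absent.
- stand: Fixed dark wooden mug stand: 260 mm wide base, middle post, 240 mm crossbar (y), its top 223 mm above the table. Two steel hooks, 8 mm rods, stick out along its -x (roughly to the robot) at y = +85 and -85 mm: level, axis 210 mm high, to x = -100, then turned up to the tip at x = -119 mm, 15 mm higher. Origin on the table under the crossbar, z up.
- hook_l (a point): Hook at the stand's y = +85 mm: point on the rod's axis in the middle of the free level part, x = -70 mm, 210 mm above the table; axes as the stand's (the hook points along -x).
- hook_r (a point): Hook at the stand's y = -85 mm: as hook_l.
- mug_a: White ceramic mug, upright at the start, 66 mm diameter, 105 mm high, wall 4.5 mm, 0.28 kg. Origin: centre of underside, z up the mug, handle to its +y: a loop of 10 mm rod in its y-z plane, sticking out to y = 76; the opening spans y 33 to 66, z 27 to 87 mm, seen through along the mug's x. On a hook it hangs askew, free to swing. May be absent.
- mug_b: White ceramic mug, upright at the start, 66 mm diameter, 105 mm high, wall 4.5 mm, 0.28 kg. Origin: centre of underside, z up the mug, handle to its +y: a loop of 10 mm rod in its y-z plane, sticking out to y = 76; the opening spans y 33 to 66, z 27 to 87 mm, seen through along the mug's x. On a hook it hangs askew, free to swing. May be absent.
- mug_a_loop (a point): On mug_a: underside of the top bar of the handle, the point that rests on the hook (mug x 0, y 50, z 87 mm); axes as the mug's. May be absent.
- mug_b_loop (a point): On mug_b: underside of the top bar of the handle, the point that rests on the hook (mug x 0, y 50, z 87 mm); axes as the mug's. May be absent.
- timer: Fixed round white wind-up timer, 96 mm diameter, 52 mm high, with a flat key on top. Origin: centre of the underside, z up.
- key (a joint): Turn of the timer's key in rad, growing clockwise seen from above; 4.4 is the stop (fully wound), it starts between 0 and 0.5. The spring resists with up to 0.11 N m; the key stays where it is let go. The key's blade lies along the timer's x at 0, so its world yaw is the timer's yaw minus this value.
- key_grip (a point): On the key's vertical axis at the height to grip, 80 mm above the table. The blade is 60 mm long, 12 mm thick, from 60 to 96 mm above the table; the point's x runs along the blade and turns with it.
- bowl: Bystander: terracotta bowl, 110 mm diameter, 50 mm high. Origin: centre of the underside.
- glaze_jar: Bystander: grey jar, 72 mm diameter, 90 mm high. Origin: centre of the underside.
- brush: Bystander: brush, 180 mm long, lying on the table.
Things that resemble listed ones, but are neither listed nor needed, are in the scene too. Leave any blue look-alike of the tile_b alone.

How it is judged:
By the outcome, as a careful person would: the job done as asked, in the order asked, and still so for the second after the job is handed in, with the robot touching nothing.
Of tile_a, tile_b, tile_c only 2 to 3 are there at a start; the rules pass over those that are not, and their reading is None.
Of mug_a, mug_b only 1 to 2 are there at a start; the rules pass over those that are not, and their reading is None.
At some moment in a run one of mug_a, mug_b may be knocked a few centimetres aside while the robot is not near it.
It also fails if it takes over 210 s, if anything falls off the work surface, if the arm or the gripper's body presses on something with over 40 N, if the wrist force passes 120 N, or if a joint passes its speed limit or range.

## Working session

There is one attempt and no reset: what is moved stays moved. The work goes in short steps, Python scripts to look and compute and a tool call to move; the robot and the scene stay as the last step left them, time stands still between calls to the robot, and variables do not carry over. Pictures are saved under pics/ and viewed, at most 14 in all, crops included, and the job is handed in when it is done.

Besides the shell and the picture viewer there is one more tool, called after "Request:" by a JSON object that holds its "method" and its "body", one argument or row to a line. apply_moves: Moves the arm, as the interface text tells. Its arguments: {"type":"object","properties":{"series":{"type":"array","items":{"type":"array"}},"squeeze":{"type":"number"}},"required":["series"]}

```bash
mkdir -p pics; ls; python3 - <<'E'
from bench import arm
import cv2,numpy as np
o=arm.get_obs();print(o)
for n in("scene","side","wrist"):
    d=arm.get_image(n);cv2.imwrite(f"pics/{n}0.png",d["frame"][:,:,::-1]);np.savez(f"pics/{n}0.npz",**d)
    print(n,d["fovy"],d["cx"],d["cy"],np.round(d["extrinsics"],3).tolist())
a=cv2.imread("pics/scene0.png");cv2.imwrite("pics/scene0b.png",cv2.resize(a,(800,600)))
a=cv2.imread("pics/side0.png");cv2.imwrite("pics/side0b.png",cv2.resize(a,(800,600)))
E
```

```text
pics
{'time_s': 0.0, 'joint_positions': array([-2.00029731e-02,  3.20294855e-01,  1.56564388e+00, -1.99970253e-05,
        1.25736296e+00, -2.00112291e-02]), 'dq': array([-2.70200829e-05, -5.44442110e-04,  6.79577902e-04, -2.46175787e-04,
        2.41535984e-03, -8.59263026e-04]), 'joint_torque': array([-5.01459035e-04, -4.12465632e+01, -2.31973493e+01,  7.28826877e-02,
        4.58198413e-02, -1.41870069e-04]), 'tool_pos': array([5.74520340e-01, 2.26667094e-06, 2.13132210e-01]), 'orientation': array([-6.09616752e-04,  7.07101418e-01,  7.07111628e-01, -5.98885008e-04]), 'contact_force': array([-0.22913219, -0.92682975, -0.01247282]), 'torque': array([0.02276195, 0.00645179, 0.04923759]), 'gripper_force': 0.0, 'opening': 0.09125901013268088}
scene 56.99178035734946 257.09001191868765 194.3416661100237 [[0.028, 1.0, -0.011, 0.002], [0.595, -0.025, -0.803, -0.198], [-0.803, 0.016, -0.596, 1.733], [0.0, 0.0, 0.0, 1.0]]
side 51.62480445625976 259.69029670392183 189.3885700047971 [[0.994, -0.11, 0.005, -0.565], [-0.067, -0.641, -0.765, 0.149], [0.087, 0.76, -0.644, 1.287], [0.0, 0.0, 0.0, 1.0]]
wrist 68.21827582394148 252.8623172416194 187.59436940677347 [[1.0, -0.0, -0.002, -0.575], [0.0, -0.958, 0.286, -0.032], [-0.002, -0.286, -0.958, 0.392], [0.0, 0.0, 0.0, 1.0]]
```

View pics/scene0b.png

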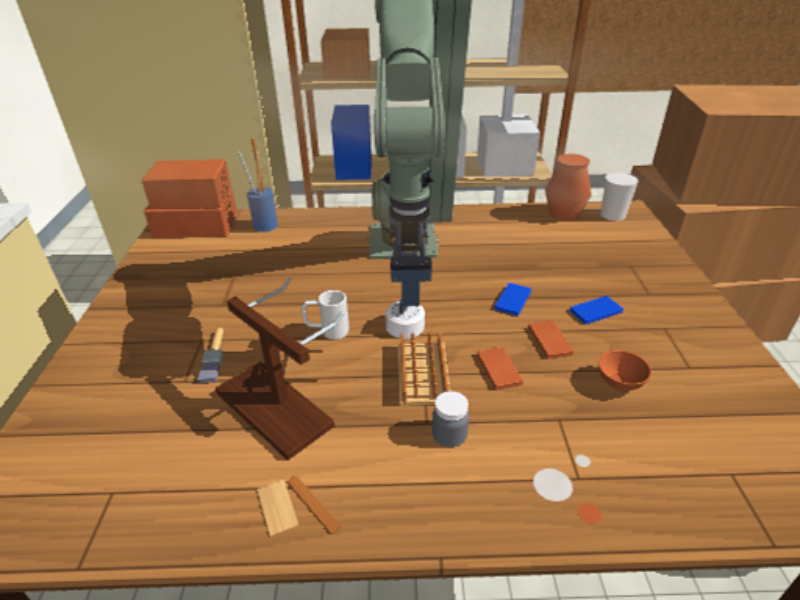

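View pics/side0b.png

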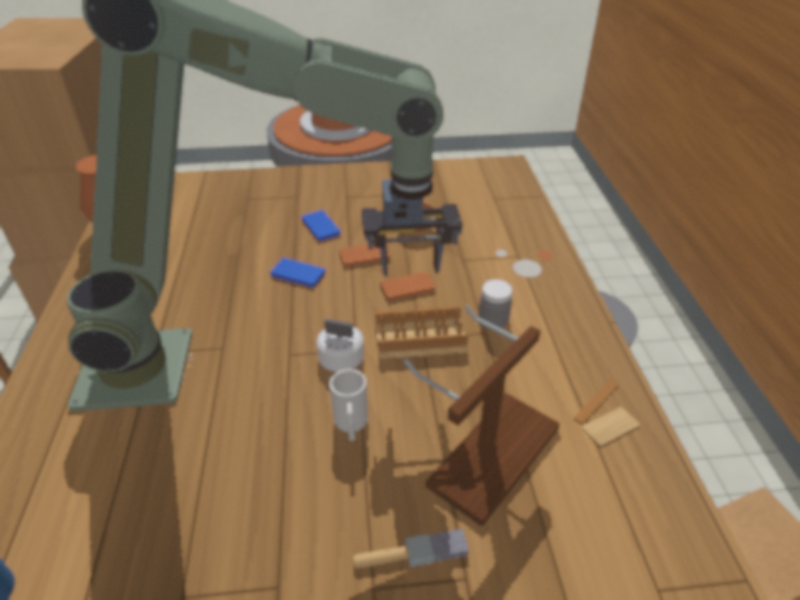

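Scene shows two terracotta tiles (at 500,367 and 550,338), two blue look-alikes, one handled mug (333,315), timer (405,320), rack (423,370) and the stand (270,370). Next step is to measure from both views.

```bash
cat > h.py <<'E'
import numpy as np,cv2
from bench import arm
def grab(n,save=None):
    d=arm.get_image(n)
    if save: cv2.imwrite(save,d["frame"][:,:,::-1])
    return d
def K(d): 
    f=d["frame"].shape[0]/2/np.tan(np.radians(float(d["fovy"]))/2); return f,float(d["cx"]),float(d["cy"])
def cloud(d):
    f,cx,cy=K(d);Z=d["depth"];v,u=np.mgrid[:Z.shape[0],:Z.shape[1]]
    P=np.stack([(u-cx)/f*Z,(v-cy)/f*Z,Z],-1);E=d["extrinsics"]
    W=(P-E[:3,3])@E[:3,:3]; W[Z==0]=np.nan
    return W
def ray(d,uv,z):
    f,cx,cy=K(d);E=d["extrinsics"];uv=np.atleast_2d(uv).astype(float)
    D=np.c_[(uv[:,0]-cx)/f,(uv[:,1]-cy)/f,np.ones(len(uv))]@E[:3,:3];C=-E[:3,:3].T@E[:3,3]
    return C+D*((z-C[2])/D[:,2])[:,None]
def proj(d,p):
    f,cx,cy=K(d);E=d["extrinsics"];q=np.atleast_2d(p)@E[:3,:3].T+E[:3,3]
    return np.c_[f*q[:,0]/q[:,2]+cx,f*q[:,1]/q[:,2]+cy]
def hsv(d): return cv2.cvtColor(d["frame"],cv2.COLOR_RGB2HSV)
E
python3 - <<'E'
from h import *
ims={n:dict(np.load(f"pics/{n}0.npz")) for n in("scene","side")}
S=3.0 # px per 2mm..
big=np.zeros((800,560,3),np.uint8)
cl=[]
for k,(n,d) in enumerate(ims.items()):
    W=cloud(d);H=hsv(d)
    t=W[(abs(W[...,2])<.02)&(W[...,0]>.3)&(W[...,0]<.9)&(abs(W[...,1])<.4)]
    print(n,"table z med",np.median(t[:,2]))
    # terracotta
    m=((H[...,0]<10)&(H[...,1]>150)&(W[...,2]>.006)&(W[...,2]<.03)&(W[...,0]>.3)&(W[...,0]<.95)).astype(np.uint8)
    nn,l,st,c=cv2.connectedComponentsWithStats(m)
    for i in range(1,nn):
        if st[i,4]<60: continue
        cs=max(cv2.findContours((l==i).astype(np.uint8),0,1)[0],key=cv2.contourArea)
        P=W[l==i];z=np.median(P[:,2]);top=P[abs(P[:,2]-z)<.004]
        r=cv2.minAreaRect((top[:,:2]*1000).astype(np.float32));print(n,"terra",st[i,4],c[i].round(),"z",round(z,4),r)
    V=W[(W[...,2]>.003)&(W[...,2]<.3)&(W[...,0]>.25)&(W[...,0]<1.05)&(W[...,1]>-.6)&(W[...,1]<.5)]
    C=d["frame"][(W[...,2]>.003)&(W[...,2]<.3)&(W[...,0]>.25)&(W[...,0]<1.05)&(W[...,1]>-.6)&(W[...,1]<.5)]
    o=np.argsort(V[:,2]);V=V[o];C=C[o];img=np.full((600,800,3),60,np.uint8)
    for p,c in zip(V,C): # x up, y left ; 0.7 px/mm
        cv2.circle(img,(int((.5-p[1])*720),int((1.05-p[0])*740)),1,tuple(int(v) for v in c[::-1]),-1)
    cl.append(img)
    np.save(f"pics/{n}V.npy",V)
cv2.imwrite("pics/top.png",np.hstack([cl[0][:,100:],cl[1][:,100:]])[:, :])
a=np.hstack([cl[0],cl[1]]);cv2.imwrite("pics/top.png",cv2.resize(a,(800,300)) if 0 else np.vstack([cl[0],cl[1]])[:600])
cv2.imwrite("pics/top2.png",cl[1])
E
```

```text
scene table z med -0.000516847043550263
scene terra 310 [352. 216.] z 0.0129 ((499.4381408691406, 339.9441223144531), (122.1777114868164, 61.16986846923828), 8.923840522766113)
scene terra 373 [319. 235.] z 0.013 ((593.6759033203125, 201.91006469726562), (122.95818328857422, 63.29785919189453), 13.199932098388672)
scene terra 207 [401. 237.] z 0.0194 ((624.029296875, 478.4144592285156), (78.52098083496094, 44.77730941772461), 52.535648345947266)
scene terra 236 [165. 254.] z 0.019 ((675.3101806640625, -334.5057067871094), (189.15481567382812, 64.36681365966797), 28.54068946838379)
scene terra 69 [156. 262.] z 0.0187 ((712.4735107421875, -346.3050537109375), (82.35360717773438, 27.950960159301758), 37.51555252075195)
scene terra 94 [185. 260.] z 0.0191 ((703.1915893554688, -262.5189208984375), (96.558349609375, 38.32367706298828), 42.906883239746094)
scene terra 96 [185. 284.] z 0.0182 ((796.8433227539062, -243.5305938720703), (48.130210876464844, 48.584434509277344), 46.181400299072266)
side table z med -0.00025980198700255417
```

View pics/top.png

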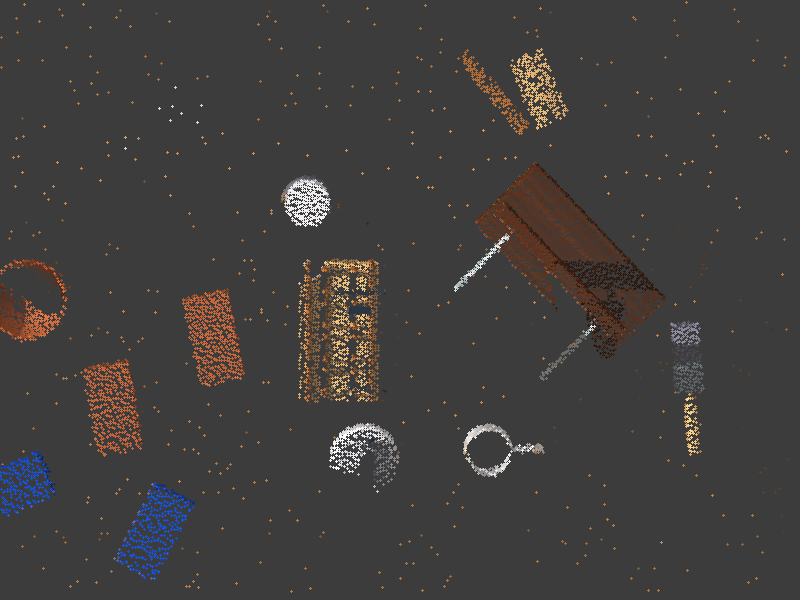

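View pics/top2.png

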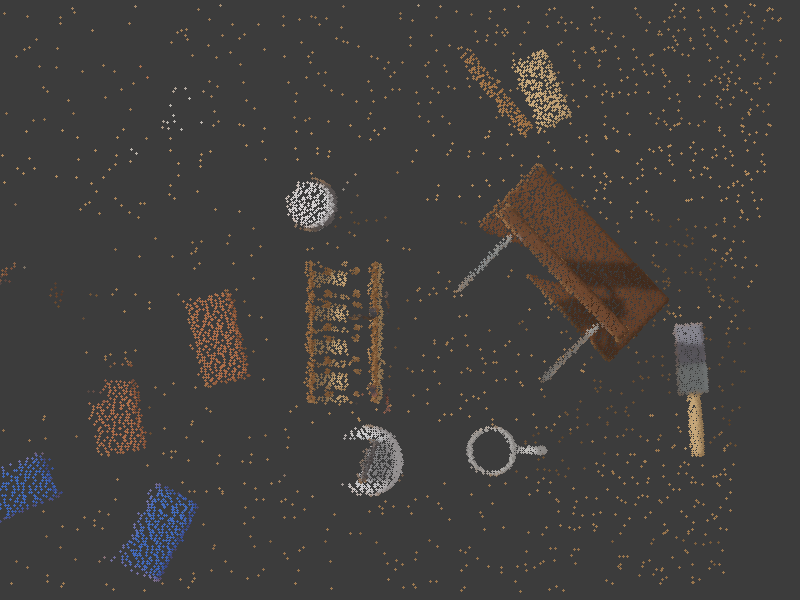

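Both top-down maps agree within 3–4 mm: mug at px (489,450) with its handle to −y, hooks at roughly (455,290)–(508,236) and (541,379)–(594,326), rack centred near (343,332), jar at (307,202), timer at (370,460). I'll get numbers for these now.

```bash
python3 - <<'E'
from h import *
from scipy.optimize import least_squares
for n in("scene","side"):
    d=dict(np.load(f"pics/{n}0.npz"));W=cloud(d);H=hsv(d);X,Y,Z=W[...,0],W[...,1],W[...,2]
    print("==",n)
    def box(x0,x1,y0,y1,z0,z1): return (X>x0)&(X<x1)&(Y>y0)&(Y<y1)&(Z>z0)&(Z<z1)
    def rect(P): r=cv2.minAreaRect((P[:,:2]*1000).astype(np.float32));return np.round(r[0],1),np.round(r[1],1),round(r[2],1)
    for nm,b in (("tile1",box(.42,.585,.27,.41,.008,.02)),("tile2",box(.52,.67,.15,.26,.008,.02))):
        m=b&(H[...,0]<15)&(H[...,1]>90); P=W[m]; print(nm,m.sum(),rect(P),"z",np.median(P[:,2]).round(4))
    P=W[box(.4,.49,-.235,-.13,.095,.115)];f=least_squares(lambda p:np.hypot(P[:,0]-p[0],P[:,1]-p[1])-p[2],[.442,-.179,.031],loss="soft_l1",f_scale=.003).x
    print("mug rim",len(P),f.round(4),np.percentile(P[:,2],[50,90]).round(4))
    P=W[box(.39,.5,-.29,f[1]-.04,.02,.11)];print("handle",len(P),np.median(P,0).round(4),"z",P[:,2].min().round(3),P[:,2].max().round(3),"yaw",np.degrees(np.arctan2(np.median(P[:,1])-f[1],np.median(P[:,0])-f[0])).round(1))
    P=W[box(.4,.75,-.35,-.08,.195,.24)&(H[...,1]<70)];
    for nm,s in(("hl",P[P[:,0]-P[:,1]*-1>.42]),("hr",P[P[:,0]+P[:,1]<.42])):
        pass
    for nm,s in (("L",P[(P[:,0]+P[:,1])>.4]),("R",P[(P[:,0]+P[:,1])<=.4])):
        if len(s)<8: continue
        c=np.median(s,0);v=np.linalg.svd(s[:,:2]-s[:,:2].mean(0))[2][0];v*=np.sign(v[0]);t=(s[:,:2]-c[:2])@v
        print("hook",nm,len(s),"mean",s.mean(0).round(4),"ang",np.degrees(np.arctan2(v[1],v[0])).round(1),"near",(s.mean(0)[:2]+v*(t-t.mean()).min()).round(4),"far",(s.mean(0)[:2]+v*(t-t.mean()).max()).round(4),"z",np.percentile(s[:,2],[5,50,95]).round(4))
    P=W[box(.55,.8,-.5,-.1,.216,.228)&(H[...,1]>70)];print("bar",len(P),rect(P),np.median(P[:,2]).round(4))
    m=box(.48,.72,-.05,.11,.008,.06);print("rack",m.sum(),rect(W[m]))
    m=box(.48,.72,-.05,.11,.046,.065);P=W[m];print("dowtops",len(P),rect(P))
    P=W[box(.36,.52,-.08,.08,.045,.057)];print("timer",len(P),rect(P))
    P=W[box(.36,.52,-.08,.08,.085,.105)];print("key",len(P),rect(P) if len(P) else 0, np.median(P[:,2]) if len(P) else 0)
    P=W[box(.5,.9,-.1,.2,.08,.12)];print("jar",len(P),rect(P))
E
```

```text
== scene
tile1 376 (array([497.9, 343.1]), array([124.3,  66.6]), 10.2) z 0.013
tile2 449 (array([592.8, 203.1]), array([123.3,  66.2]), 11.9) z 0.0131
mug rim 95 [ 0.4418 -0.1786  0.0307] [0.1013 0.1051]
handle 69 [ 0.4443 -0.2441  0.0586] z 0.021 0.099 yaw -87.8
hook L 90 mean [ 0.6944 -0.1676  0.2137] ang -45.3 near [ 0.6584 -0.1312] far [ 0.7374 -0.2109] z [0.2087 0.2126 0.2235]
hook R 70 mean [ 0.5735 -0.2873  0.2133] ang -46.1 near [ 0.5388 -0.2512] far [ 0.6139 -0.3293] z [0.2085 0.212  0.2232]
bar 424 (array([ 682.8, -278.2]), array([241.1,  24.1]), 44.6) 0.2217
rack 1205 (array([602. ,  29.6]), array([109.7, 195. ]), 89.9)
dowtops 101 (array([600.6,  31.1]), array([ 87.7, 176.9]), 89.4)
timer 228 (array([457. ,  16.5]), array([161.8,  86.7]), 41.4)
key 9 (array([448.3, -15.4]), array([ 3.7, 18.5]), 88.3) 0.09416912948812084
jar 293 (array([775.9,  73.4]), array([60.2, 60.8]), 86.1)
== side
tile1 237 (array([497.4, 340.8]), array([120.7,  72.8]), 9.6) z 0.0123
tile2 372 (array([591.5, 199.9]), array([120.2,  71.6]), 13.3) z 0.0127
mug rim 175 [ 0.4406 -0.1829  0.0308] [0.1019 0.1054]
handle 89 [ 0.4413 -0.2518  0.083 ] z 0.025 0.099 yaw -89.5
hook L 113 mean [ 0.6946 -0.1741  0.2133] ang -45.8 near [ 0.6584 -0.1369] far [ 0.735  -0.2155] z [0.2077 0.2125 0.2236]
hook R 128 mean [ 0.571  -0.2903  0.2145] ang -45.6 near [ 0.5341 -0.2526] far [ 0.6101 -0.3303] z [0.2101 0.2132 0.2253]
bar 690 (array([ 659.5, -267.8]), array([235.6, 138.2]), 60.8) 0.2222
rack 1568 (array([601. ,  21.8]), array([110.8, 189.6]), 89.7)
dowtops 118 (array([602.4,  23.9]), array([ 89.5, 172.6]), 89.8)
timer 343 (array([455.1,  -9. ]), array([147.8,  87.8]), 11.1)
key 82 (array([426.9,  -9.7]), array([16.2, 59.6]), 72.1) 0.09369161620322498
jar 203 (array([774.2,  69.5]), array([61.5, 61.4]), 54.5)
```

Request:
{"method": "apply_moves", "body": {
  "series": [
    [[-0.03, -0.0223, 0], [0, 0, 0], 1],
    [[-0.03, -0.0223, 0], [0, 0, 0], 1],
    [[-0.03, -0.0223, 0], [0, 0, 0], 1],
    [[-0.03, -0.0223, 0], [0, 0, 0], 1],
    [[-0.03, -0.0223, 0], [0, 0, 0], 1],
    [[-0.03, -0.0223, 0], [0, 0, 0], 1],
    [[0, 0, 0], [0, 0, 0], 1],
    [[0, 0, 0], [0, 0, 0], 1]
  ]
}}

```text
time_s: 1.15
tool_pos: [0.4415, -0.1798, 0.2139]
orientation: [-0.0, 0.707, 0.707, 0.0]
contact_force: [-0.2, 0.2, 0.2]
opening: 0.091
gripper_force: 0.0
```

```bash
cat >> h.py <<'E'
def log():
    o=arm.get_obs();open("log.txt","a").write(repr([list(map(float,o[k])) for k in("joint_positions","tool_pos","orientation")])+"\n");return o
E
python3 - <<'E'
from h import *
from scipy.optimize import least_squares
o=log();print(o["tool_pos"],o["joint_positions"].round(3))
for n in("wrist","scene","side"):
    d=grab(n,"pics/w1.png" if n=="wrist" else None);W=cloud(d);X,Y,Z=W[...,0],W[...,1],W[...,2]
    def box(x0,x1,y0,y1,z0,z1): return (X>x0)&(X<x1)&(Y>y0)&(Y<y1)&(Z>z0)&(Z<z1)
    P=W[box(.38,.5,-.22,-.12,.099,.115)]
    if len(P)<9: print(n,len(P));continue
    f=least_squares(lambda p:np.hypot(P[:,0]-p[0],P[:,1]-p[1])-p[2],[.442,-.179,.031],loss="soft_l1",f_scale=.002).x
    print(n,"mug rim",len(P),f.round(4),np.percentile(P[:,2],[50,90]).round(4))
    P=W[box(.38,.51,-.3,f[1]-.04,.08,.11)]
    if len(P):print("handle",len(P),P.mean(0).round(4),"yaw",np.degrees(np.arctan2(P[:,1].mean()-f[1],P[:,0].mean()-f[0])).round(1),P[:,1].min())
E
```

```text
[ 0.44145109 -0.1797617   0.21391263] [-4.110e-01  1.640e-01  1.777e+00  1.000e-03  1.200e+00 -4.110e-01]
wrist mug rim 907 [ 0.4415 -0.1786  0.0303] [0.1046 0.1056]
handle 205 [ 0.4418 -0.2327  0.0952] yaw -89.8 -0.25430013449286365
scene mug rim 67 [ 0.4418 -0.178   0.0303] [0.103  0.1055]
handle 20 [ 0.4446 -0.2363  0.091 ] yaw -87.3 -0.24929257048110298
side mug rim 123 [ 0.441  -0.1826  0.0306] [0.1038 0.106 ]
handle 50 [ 0.4412 -0.2432  0.091 ] yaw -89.8 -0.25709459830277764
```

View pics/w1.png

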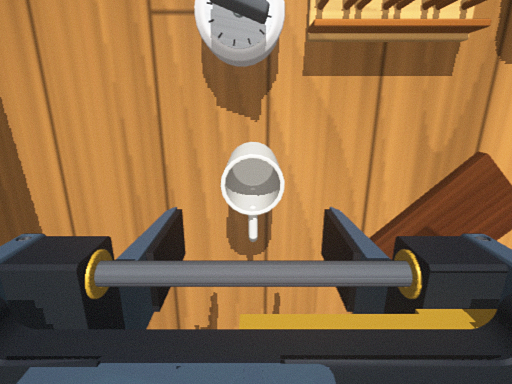

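The wrist view has the mug rim at (252,182) with the handle straight below it at (254,228), so the fingers already straddle it. I'll descend and grip.

Request:
{"method": "apply_moves", "body": {
  "series": [
    [[0, 0, 0.04], [0, 0, 0], 1],
    [[0, 0, 0.04], [0, 0, 0], 1],
    [[0, 0, 0.04], [0, 0, 0], 1],
    [[0, 0, 0.022], [0, 0, 0], 1],
    [[0, 0, 0], [0, 0, 0], 0.5],
    [[0, 0, 0], [0, 0, 0], 0.5],
    [[0, 0, 0], [0, 0, 0], 0.5],
    [[0, 0, 0], [0, 0, 0], 0.5],
    [[0, 0, 0], [0, 0, 0], 0.5],
    [[0, 0, 0], [0, 0, 0], 0.5]
  ],
  "squeeze": 30
}}

```text
time_s: 2.55
tool_pos: [0.4419, -0.1802, 0.073]
orientation: [0.001, 0.707, 0.707, 0.001]
contact_force: [-1.1, 0.8, 7.0]
opening: 0.0639
gripper_force: 30.0
```

Request:
{"method": "apply_moves", "body": {
  "series": [
    [[0, 0, -0.04], [0, 0, 0], 0.5],
    [[0, 0, -0.04], [0, 0, 0], 0.5],
    [[0, 0, -0.04], [0, 0, 0], 0.5],
    [[0, 0, -0.038], [0, 0, 0], 0.5],
    [[0, 0, 0], [0, 0, 0.133], 0.5],
    [[0, 0, 0], [0, 0, 0.133], 0.5],
    [[0, 0, 0], [0, 0, 0.133], 0.5],
    [[0, 0, 0], [0, 0, 0.133], 0.5],
    [[0, 0, 0], [0, 0, 0.133], 0.5],
    [[0, 0, 0], [0, 0, 0.133], 0.5],
    [[0.017, 0.0217, 0], [0, 0, 0], 0.5],
    [[0.017, 0.0217, 0], [0, 0, 0], 0.5],
    [[0.017, 0.0217, 0], [0, 0, 0], 0.5],
    [[0.0166, 0.0217, 0], [0, 0, 0], 0.5],
    [[0, 0, 0], [0, 0, 0], 0.5],
    [[0, 0, 0], [0, 0, 0], 0.5]
  ],
  "squeeze": 30
}}

```text
time_s: 4.55
tool_pos: [0.5493, -0.1947, 0.2293]
orientation: [-0.001, 0.926, 0.377, -0.001]
contact_force: [-0.8, -0.1, -2.5]
opening: 0.0637
gripper_force: 30.0
```

```bash
python3 - <<'E'
from h import *
o=log();print(o["tool_pos"],o["joint_positions"].round(3),o["contact_force"].round(1))
for n in("scene","side"):
    d=grab(n,f"pics/{n}2.png");W=cloud(d)
    X,Y,Z=W[...,0],W[...,1],W[...,2]
    u=np.array([.698,-.716]);nn=np.array([.716,.698]);o0=np.array([.5707,-.2871])
    s=(W[...,:2]-o0)@u-.07; l=(W[...,:2]-o0)@nn
    m=(s<-.1)&(s>-.2)&(abs(l)<.04)&(Z>.14)&(Z<.28)
    P=np.c_[s[m],l[m],Z[m]]
    h=P[P[:,0]<-.135]; k=P[P[:,0]>-.127]
    print(n,"handle s,l,z",len(h),np.percentile(h,[5,50,95],axis=0).round(3).tolist(),"tip",len(k),np.percentile(k,[5,50,95],axis=0).round(3).tolist())
a=np.hstack([cv2.imread("pics/scene2.png")[140:290,100:300],cv2.imread("pics/side2.png")[170:320,180:380]])
cv2.imwrite("pics/c2.png",cv2.resize(a,(800,300),interpolation=cv2.INTER_CUBIC))
E
```

```text
[ 0.54930484 -0.19474052  0.22931816] [-0.36   0.324  1.519 -0.     1.301  0.438] [-0.8 -0.1 -2.5]
scene handle s,l,z 116 [[-0.184, 0.019, 0.225], [-0.168, 0.026, 0.246], [-0.15, 0.039, 0.262]] tip 33 [[-0.123, 0.0, 0.183], [-0.11, 0.006, 0.223], [-0.103, 0.039, 0.263]]
side handle s,l,z 494 [[-0.187, -0.026, 0.171], [-0.149, 0.017, 0.229], [-0.137, 0.033, 0.266]] tip 211 [[-0.126, -0.003, 0.183], [-0.12, 0.031, 0.234], [-0.106, 0.039, 0.272]]
```

View pics/c2.png

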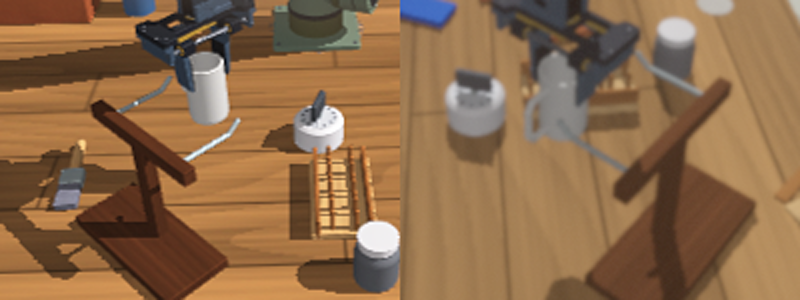

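The handle loop, left of the mug in the side crop (≈535,115), lines up just ahead of the hook tip (≈565,125). I'll slide it on.

Request:
{"method": "apply_moves", "body": {
  "series": [
    [[0, 0.015, 0], [0, 0, 0], 0.5],
    [[0, 0.015, 0], [0, 0, 0], 0.5],
    [[0, 0.015, 0], [0, 0, 0], 0.5],
    [[0, 0.015, 0], [0, 0, 0], 0.5],
    [[0, 0.013, 0], [0, 0, 0], 0.5],
    [[0, 0, 0], [0, 0, 0], 0.5],
    [[0, 0, 0.01], [0, 0, 0], 0.5],
    [[0, 0, 0.01], [0, 0, 0], 0.5],
    [[0, 0, 0.003], [0, 0, 0], 0.5],
    [[0, 0, 0.003], [0, 0, 0], 0.5],
    [[0, 0, 0.003], [0, 0, 0], 0.5],
    [[0, 0, 0], [0, 0, 0], 0.5]
  ]
}}

```text
time_s: 6.15
tool_pos: [0.6011, -0.2472, 0.2009]
orientation: [-0.0, 0.926, 0.377, -0.0]
contact_force: [-0.3, 0.5, -2.9]
opening: 0.0641
gripper_force: 30.0
```

```bash
python3 - <<'E'
from h import *
o=log();print(o["tool_pos"],o["contact_force"].round(1),o["torque"].round(2))
a=[grab(n)["frame"][:,:,::-1] for n in("scene","side")]
a=np.hstack([a[0][140:290,100:300],a[1][170:320,200:400]])
cv2.imwrite("pics/c3.png",cv2.resize(a,(800,300),interpolation=cv2.INTER_CUBIC))
E
```

```text
[ 0.60110944 -0.24718064  0.20087249] [-0.3  0.5 -2.9] [0.03 0.05 0.02]
```

View pics/c3.png

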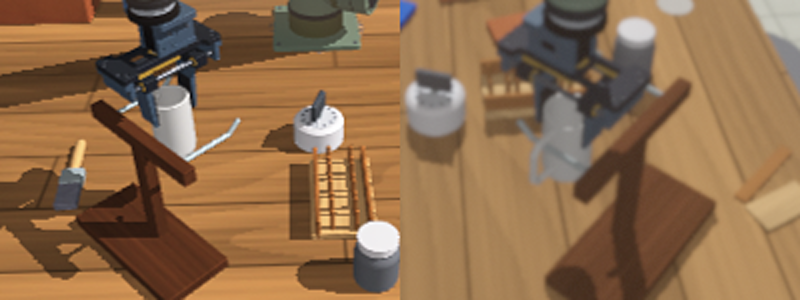

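The hook now passes through the loop (side crop ≈525–545,130). It isn't bearing any load yet, so I'll lower in small steps.

Request:
{"method": "apply_moves", "body": {
  "series": [
    [[0, 0, 0.002], [0, 0, 0], 0.5],
    [[0, 0, 0.001], [0, 0, 0], 0.5],
    [[0, 0, 0], [0, 0, 0], 0.5]
  ]
}}

```text
time_s: 6.62
tool_pos: [0.6016, -0.2474, 0.1991]
orientation: [0.001, 0.926, 0.377, 0.001]
contact_force: [-0.0, 1.0, 4.4]
opening: 0.0637
gripper_force: 30.0
```

Request:
{"method": "apply_moves", "body": {
  "series": [
    [[0, 0, 0.001], [0, 0, 0], 0.5],
    [[0, 0, 0.001], [0, 0, 0], 0.5],
    [[0, 0, 0], [0, 0, 0], 0.5]
  ]
}}

```text
time_s: 7.0
tool_pos: [0.6018, -0.2473, 0.1968]
orientation: [0.001, 0.926, 0.377, 0.001]
contact_force: [0.8, 0.3, 4.4]
opening: 0.064
gripper_force: 30.0
```

Request:
{"method": "apply_moves", "body": {
  "series": [
    [[0, 0, 0], [0, 0, 0], 0.74],
    [[0, 0, 0], [0, 0, 0], 0.76],
    [[0, 0, 0], [0, 0, 0], 0.8],
    [[0, 0, 0], [0, 0, 0], 0.8],
    [[0, 0, 0], [0, 0, 0], 0.8],
    [[0, 0, -0.01], [0, 0, 0], 0.8],
    [[0, 0, -0.02], [0, 0, 0], 0.8],
    [[0, 0, -0.03], [0, 0, 0], 0.8],
    [[0, 0, -0.03], [0, 0, 0], 0.8],
    [[0, 0, -0.03], [0, 0, 0], 0.8],
    [[0, 0, 0], [0, 0, 0], 0.8]
  ]
}}

```text
time_s: 8.38
tool_pos: [0.6022, -0.2476, 0.3195]
orientation: [0.002, 0.926, 0.377, 0.002]
contact_force: [-0.1, -0.2, -0.1]
opening: 0.0728
gripper_force: 0.0
```

```bash
python3 - <<'E'
from h import *
o=log();print(o["tool_pos"],o["contact_force"].round(1),o["torque"].round(2))
a=[grab(n)["frame"][:,:,::-1] for n in("scene","side")]
a=np.hstack([a[0][140:290,100:300],a[1][170:320,200:400]])
cv2.imwrite("pics/c4.png",cv2.resize(a,(800,300),interpolation=cv2.INTER_CUBIC))
E
cat log.txt
```

```text
[ 0.60219343 -0.24764897  0.31953716] [-0.1 -0.2 -0.1] [-0.    0.08  0.  ]
[[-0.4112332784718615, 0.1644793862431718, 1.7769756457753927, 0.0006104871515556929, 1.199985416562247, -0.41101588035183034], [0.4414510857880167, -0.17976170456417195, 0.21391263225452312], [-3.318011620502485e-05, 0.7072617942064197, 0.7069516728325973, 0.0002926331974580652]]
[[-0.3603664769624903, 0.32411385800659803, 1.518690962981296, -0.00011608296338613026, 1.30080532074419, 0.43762570325345546], [0.5493048397767174, -0.1947405239197601, 0.229318156294986], [-0.0006441689248978271, 0.9262646322280784, 0.37687240598341437, -0.0007782917520697479]]
[[-0.40784701894584185, 0.4462960889677909, 1.3997834009492278, 4.4090772745393505e-05, 1.2956373283303009, 0.39014993245805113], [0.6011094362307168, -0.24718063767911758, 0.20087248723299042], [-5.915399670438141e-05, 0.9262741152371808, 0.3768504466459554, -2.837475320993056e-05]]
[[-0.4078489846553383, 0.4028462926239501, 1.1783479144669176, 4.6356931260364994e-05, 1.5535407238130776, 0.3901299149402945], [0.602193434678246, -0.24764896661233826, 0.31953715634776], [0.002429709200189476, 0.9262631334015187, 0.37686184487161295, 0.002419523582742322]]
```

View pics/c4.png

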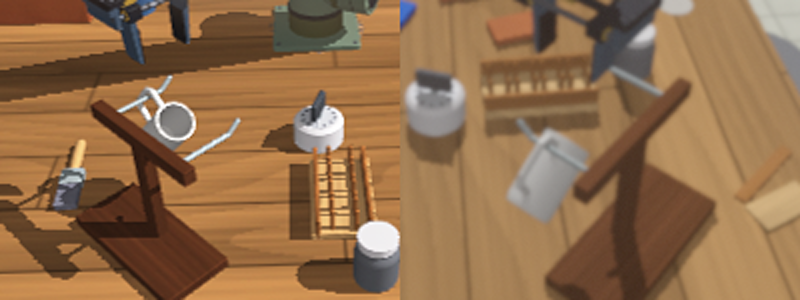

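The mug hangs by its handle on the right hook (scene crop 160,110). Next are the tiles; a quick kinematic fit will tell me which wrist tilts are reachable.

```bash
python3 - <<'E'
import numpy as np
from scipy.optimize import least_squares
D=[eval(l) for l in open("log.txt")]+[[[-0.0200,.320294855,1.56564388,0,1.25736,-.02],[.57452,0,.213132]]]
q=np.array([d[0] for d in D]);p=np.array([d[1] for d in D]);r=np.hypot(p[:,0],p[:,1])
a=q[:,1];b=a+q[:,2]
# linear: r=a1+L2 sin a+L3 sin b+e cos b ; z=D+L2 cos a+L3 cos b-e sin b
A=np.vstack([np.c_[np.ones(len(a)),0*a,np.sin(a),np.sin(b),np.cos(b)],np.c_[0*a,np.ones(len(a)),np.cos(a),np.cos(b),-np.sin(b)]])
x,res,rk,sv=np.linalg.lstsq(A,np.r_[r,p[:,2]],rcond=None);print("a1,d1-d6,L2,L3,e",x.round(4),res,sv)
print(np.c_[q[:,0],np.arctan2(p[:,1],p[:,0])].round(3).tolist(), (q[:,1]+q[:,2]+q[:,4]).round(3))
E
```

```text
a1,d1-d6,L2,L3,e [ 0.0028 -0.1825  0.588   0.4181  0.0345] [8.52782585e-07] [3.85936557 3.15618145 0.31190518 0.1962617  0.08951283]
[[-0.411, -0.387], [-0.36, -0.341], [-0.408, -0.39], [-0.408, -0.39], [-0.02, 0.0]] [3.141 3.144 3.142 3.135 3.143]
```

Request:
{"method": "apply_moves", "body": {
  "series": [
    [[0, 0, 0], [0, 0, -0.16], 1],
    [[0, 0, 0], [0, 0, -0.16], 1],
    [[0, 0, 0], [0, 0, -0.16], 1],
    [[0, 0, 0], [0, 0, -0.16], 1],
    [[0, 0, 0], [0, 0, -0.16], 1],
    [[0, 0, 0], [0, 0, -0.16], 1],
    [[0, 0, 0], [0, 0, -0.16], 1],
    [[0, 0, 0], [0, 0, -0.16], 1],
    [[0, 0, 0], [0, 0, -0.16], 1],
    [[0, 0, 0], [0, 0, -0.16], 1],
    [[0, 0, 0], [0, 0, -0.16], 1],
    [[0, 0, 0], [0, 0, -0.16], 1],
    [[0, 0, 0], [0, 0, -0.16], 1],
    [[0, 0, 0], [0, 0, -0.16], 1],
    [[0, 0, 0], [0, 0, -0.16], 1],
    [[0, 0, 0], [0, 0, -0.16], 1]
  ]
}}

```text
time_s: 10.48
tool_pos: [0.6006, -0.247, 0.314]
orientation: [-0.002, -0.098, 0.995, 0.001]
contact_force: [1.1, -0.4, -0.1]
opening: 0.0911
gripper_force: 0.0
```

Request:
{"method": "apply_moves", "body": {
  "series": [
    [[-0.0037, 0.0373, 0.003], [0, 0, 0], 1],
    [[-0.0037, 0.0373, 0.003], [0, 0, 0], 1],
    [[-0.0037, 0.0373, 0.003], [0, 0, 0], 1],
    [[-0.0037, 0.0373, 0.003], [0, 0, 0], 1],
    [[-0.0037, 0.0373, 0.003], [0, 0, 0], 1],
    [[-0.0037, 0.0373, 0.003], [0, 0, 0], 1],
    [[-0.0037, 0.0373, 0.003], [0, 0, 0], 1],
    [[-0.0037, 0.0373, 0.003], [0, 0, 0], 1],
    [[-0.0037, 0.0373, 0.003], [0, 0, 0], 1],
    [[-0.0037, 0.0373, 0.003], [0, 0, 0], 1],
    [[-0.0037, 0.0373, 0.003], [0, 0, 0], 1],
    [[-0.0037, 0.0373, 0.003], [0, 0, 0], 1],
    [[0, 0, 0], [0, 0, 0], 1],
    [[0, 0, 0], [0, 0, 0], 1]
  ]
}}

```text
time_s: 12.22
tool_pos: [0.5593, 0.2001, 0.2789]
orientation: [-0.001, -0.096, 0.995, -0.001]
contact_force: [-0.7, -0.2, -0.3]
opening: 0.0909
gripper_force: 0.0
```

```bash
cat >> h.py <<'E'
from scipy.spatial.transform import Rotation as Ro
def pose():
    o=arm.get_obs();w,x,y,z=o["orientation"];return np.array(o["tool_pos"]),Ro.from_quat([x,y,z,w]),o
def delta(p,Rt):
    "tool-frame shift and rotvec from the current pose to target"
    a,R,o=pose();return (R.inv().apply(p-a)).round(4),((R.inv()*Rt).as_rotvec()).round(4)
def tiles(d):
    W=cloud(d);H=hsv(d);X,Y,Z=W[...,0],W[...,1],W[...,2]
    m=(((H[...,0]<12)|(H[...,0]>175))&(H[...,1]>130)&(Z>.007)&(Z<.022)&(X>.35)&(X<.72)&(Y>.1)&(Y<.42)).astype(np.uint8)
    nn,l,st,c=cv2.connectedComponentsWithStats(m);out=[]
    for i in range(1,nn):
        if st[i,4]<500: continue
        cs=max(cv2.findContours((l==i).astype(np.uint8),0,1)[0],key=cv2.contourArea)
        z=np.median(Z[l==i]);P=ray(d,cs[:,0,:],z)
        r=cv2.minAreaRect((P[:,:2]*1000).astype(np.float32));b=cv2.boxPoints(r)
        e=b[1]-b[0] if np.hypot(*(b[1]-b[0]))>np.hypot(*(b[2]-b[1])) else b[2]-b[1]
        e=e*np.sign(e[0]);x,y,w,h=st[i,:4]
        out.append((st[i,4],(x,y,w,h),round(float(z),4),np.round(r[0],1),np.round(r[1],1),np.degrees(np.arctan2(e[1],e[0])).round(1)))
    return out
E
python3 - <<'E'
from h import *
log();p,R,o=pose();print(p,R.as_matrix().round(3).tolist(),o["joint_positions"].round(3))
d=grab("wrist","pics/w5.png")
for t in tiles(d):print(t)
E
```

```text
[0.55926602 0.20008054 0.27892115] [[-0.982, -0.19, -0.002], [-0.19, 0.982, -0.001], [0.002, -0.001, -1.0]] [ 3.250e-01  3.200e-01  1.402e+00 -1.000e-03  1.422e+00 -1.438e+00]
(np.int32(2128), (np.int32(327), np.int32(95), np.int32(52), np.int32(80)), 0.0139, array([498.9, 340. ]), array([119. ,  65.3]), np.float32(9.7))
(np.int32(1847), (np.int32(229), np.int32(140), np.int32(42), np.int32(74)), 0.0139, array([592.9, 201.6]), array([119.8,  63.6]), np.float32(11.9))
```

View pics/w5.png

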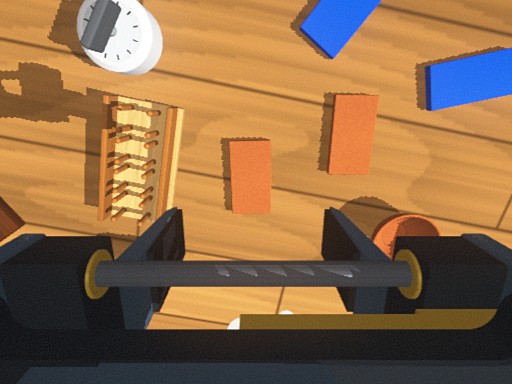

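The wrist view shows both terracotta tiles in full, at (250,177) and (352,135), with the rack on the left at (140,160). I'll work out the grasp moves and refine the rack pose.

```bash
cat >> h.py <<'E'
def tool(zdir,ydir):
    z=np.array(zdir,float);z/=np.linalg.norm(z);y=np.array(ydir,float);y-=z*(y@z);y/=np.linalg.norm(y)
    return Ro.from_matrix(np.c_[np.cross(y,z),y,z])
def pick(c,yaw,g=.038,tilt=12):
    a=np.radians(yaw);e=np.array([np.cos(a),np.sin(a),0]);t=np.radians(tilt)
    return np.r_[c,.0065]-g*e, tool(e*np.sin(t)+[0,0,-np.cos(t)],[-np.sin(a),np.cos(a),0])
E
python3 - <<'E'
from h import *
p,R=pick([.593,.2015],12.1)
h=p+[0,0,.07];s,r=delta(h,R);print("to hover",s,r,"then down in tool",R.inv().apply([0,0,-.07]).round(4))
for n in("wrist","scene","side"):
    d=grab(n);W=cloud(d);H=hsv(d);X,Y,Z=W[...,0],W[...,1],W[...,2]
    m=(X>.48)&(X<.72)&(Y>-.05)&(Y<.11);
    b=m&(Z>.008)&(Z<.02);r=cv2.minAreaRect((W[b][:,:2]*1000).astype(np.float32));print(n,"board",b.sum(),np.round(r[0],1),np.round(r[1],1),r[2])
    b=m&(Z>.040)&(Z<.048);P=W[b];print(" rails y pct",b.sum(),np.percentile(P[:,1],[2,25,50,75,98]).round(4),np.percentile(P[:,0],[1,99]).round(4))
    b=m&(Z>.05)&(Z<.062);P=W[b]
    if len(P)>20:
        hx=np.histogram(P[:,0],bins=np.arange(.5,.71,.005));print(" dowel x",[(round(e,3),int(c)) for c,e in zip(*hx) if c]);print(" y",np.percentile(P[:,1],[5,50,95]).round(4),"z",np.percentile(P[:,2],[50,95]).round(4))
E
```

```text
to hover [ 0.0045 -0.0052  0.2028] [-0.0029 -0.2108 -0.0205] then down in tool [ 0.0146 -0.      0.0685]
wrist board 5206 [602.5  29.2] [108.6 190.1] 89.948486328125
 rails y pct 1669 [-0.019  -0.0144  0.0104  0.0715  0.076 ] [0.5095 0.6914]
 dowel x [(np.float64(0.515), 35), (np.float64(0.52), 28), (np.float64(0.545), 35), (np.float64(0.55), 26), (np.float64(0.56), 37), (np.float64(0.565), 22), (np.float64(0.59), 37), (np.float64(0.595), 20), (np.float64(0.605), 37), (np.float64(0.61), 21), (np.float64(0.635), 37), (np.float64(0.64), 16), (np.float64(0.65), 36), (np.float64(0.655), 16), (np.float64(0.68), 38), (np.float64(0.685), 13)]
 y [0.0067 0.0122 0.0514] z [0.0544 0.0564]
scene board 794 [601.8  29.4] [109.8 197.6] 89.46662139892578
 rails y pct 216 [-0.0178 -0.0132  0.0463  0.0721  0.0771] [0.5112 0.6947]
 dowel x [(np.float64(0.51), 1), (np.float64(0.515), 4), (np.float64(0.52), 4), (np.float64(0.545), 3), (np.float64(0.55), 4), (np.float64(0.56), 4), (np.float64(0.565), 2), (np.float64(0.57), 1), (np.float64(0.59), 5), (np.float64(0.595), 5), (np.float64(0.605), 5), (np.flo
[... 185 characters left out ...]
float64(0.685), 5)]
 y [0.0065 0.0131 0.0513] z [0.0532 0.0568]
side board 650 [600.7  20.3] [189.  103.8] 0.14420826733112335
 rails y pct 289 [-0.0232 -0.0181  0.0049  0.0669  0.0744] [0.5081 0.692 ]
 dowel x [(np.float64(0.515), 7), (np.float64(0.52), 1), (np.float64(0.545), 5), (np.float64(0.55), 2), (np.float64(0.56), 7), (np.float64(0.565), 3), (np.float64(0.59), 7), (np.float64(0.595), 2), (np.float64(0.6), 1), (np.float64(0.605), 6), (np.float64(0.61), 2), (np.float64(0.63), 1), (np.float64(0.635), 8), (np.float64(0.64), 1), (np.float64(0.65), 4), (np.float64(0.655), 5), (np.float64(0.675), 1), (np.float64(0.68), 6), (np.float64(0.685), 3)]
 y [0.0017 0.0109 0.0488] z [0.0533 0.0569]
```

Request:
{"method": "apply_moves", "body": {
  "series": [
    [[0.0009, -0.001, 0.0406], [0, 0, 0], 1],
    [[0.0009, -0.001, 0.0406], [0, 0, 0], 1],
    [[0.0009, -0.001, 0.0406], [0, 0, 0], 1],
    [[0.0009, -0.001, 0.0406], [0, 0, 0], 1],
    [[0.0009, -0.0012, 0.0404], [0, 0, 0], 1],
    [[0, 0, 0], [-0.0015, -0.1054, -0.0102], 1],
    [[0, 0, 0], [-0.0015, -0.1054, -0.0102], 1],
    [[0, 0, 0], [0, 0, 0], 1],
    [[0, 0, 0], [0, 0, 0], 1]
  ]
}}

```text
time_s: 13.55
tool_pos: [0.5576, 0.1947, 0.078]
orientation: [0.105, -0.105, 0.989, 0.012]
contact_force: [0.2, 0.1, -0.9]
opening: 0.0911
gripper_force: 0.0
```

```bash
python3 - <<'E'
from h import *
o=log();p,R=pick([.593,.2015],12.1)
print(pose()[0],o["joint_positions"].round(3),delta(p,R))
d=grab("wrist")
for t in tiles(d):print(t)
E
```

```text
[0.55755801 0.19469177 0.07800965] [ 0.33   0.372  1.89  -0.039  0.669 -1.424] (array([ 0.0169, -0.0008,  0.0695]), array([ 0.001 ,  0.0025, -0.0004]))
(np.int32(2364), (np.int32(385), np.int32(74), np.int32(127), np.int32(141)), 0.0135, array([498.4, 339.4]), array([119.5,  67.5]), np.float32(10.1))
(np.int32(1275), (np.int32(214), np.int32(156), np.int32(77), np.int32(104)), 0.0137, array([579. , 175.8]), array([ 55., 126.]), np.float32(-17.5))
```

Request:
{"method": "apply_moves", "body": {
  "series": [
    [[0.0055, -0.0003, 0.024], [0, 0, 0], 1],
    [[0.0055, -0.0003, 0.024], [0, 0, 0], 1],
    [[0.004, -0.0002, 0.0145], [0, 0, 0], 1],
    [[0.0019, 0, 0.007], [0, 0, 0], 1],
    [[0, 0, 0], [0, 0, 0], 1],
    [[0, 0, 0], [0, 0, 0], 0.5],
    [[0, 0, 0], [0, 0, 0], 0.5],
    [[0, 0, 0], [0, 0, 0], 0.5],
    [[0, 0, 0], [0, 0, 0], 0.5],
    [[0, 0, 0], [0, 0, 0], 0.5]
  ],
  "squeeze": 50
}}

```text
time_s: 14.85
tool_pos: [0.5548, 0.1937, 0.0062]
orientation: [0.105, -0.105, 0.989, 0.012]
contact_force: [-0.7, 0.1, 4.6]
opening: 0.0635
gripper_force: 50.0
```

Request:
{"method": "apply_moves", "body": {
  "series": [
    [[-0.005, 0, -0.0235], [0, 0, 0], 0.5],
    [[-0.0083, 0, -0.0391], [0, 0, 0], 0.5],
    [[-0.0083, 0, -0.0391], [0, 0, 0], 0.5],
    [[-0.0083, 0, -0.0391], [0, 0, 0], 0.5],
    [[-0.0083, 0, -0.0391], [0, 0, 0], 0.5],
    [[0, 0, 0], [0, 0.131, 0], 0.5],
    [[0, 0, 0], [0, 0.131, 0], 0.5],
    [[0, 0, 0], [0, 0.131, 0], 0.5],
    [[0, 0, 0], [0, 0.131, 0], 0.5],
    [[0, 0, 0], [0, 0.131, 0], 0.5],
    [[0, 0, 0], [0, 0.131, 0], 0.5],
    [[0, 0, 0], [0, 0.131, 0], 0.5],
    [[0, 0, 0], [0, 0.131, 0], 0.5],
    [[0, 0, 0], [0, 0.131, 0], 0.5],
    [[0, 0, 0], [0, 0.131, 0], 0.5],
    [[0, 0, 0], [0, 0.131, 0], 0.5],
    [[0, 0, 0], [0, 0.13, 0], 0.5],
    [[0, 0, 0], [0, 0, 0], 0.5],
    [[0, 0, 0], [0, 0, 0], 0.5]
  ]
}}

```text
time_s: 17.23
tool_pos: [0.5544, 0.1934, 0.1896]
orientation: [-0.624, -0.083, 0.774, -0.066]
contact_force: [0.6, -0.3, -1.7]
opening: 0.0633
gripper_force: 50.0
```

```bash
python3 - <<'E'
from h import *
o=log();p,R,_=pose();print(p,R.as_matrix().round(3).tolist(),o["joint_positions"].round(3),o["opening"])
# place orientation: tool z=(-cos12,0,-sin12), tool y=+y
t=np.radians(12);Rt=tool([-np.cos(t),0,-np.sin(t)],[0,1,0])
print("yaw-only",delta(p,Rt))
d=grab("scene","pics/s6.png");W=cloud(d);H=hsv(d);X,Y,Z=W[...,0],W[...,1],W[...,2]
for n in("scene","side"):
    d=grab(n);W=cloud(d);H=hsv(d);X,Y,Z=W[...,0],W[...,1],W[...,2]
    m=((H[...,0]<14)&(H[...,1]>90)&(abs(X-p[0])<.08)&(abs(Y-p[1])<.08)&(Z>.08)&(Z<.3));P=W[m]
    print(n,m.sum(),P.mean(0).round(3) if m.any() else 0)
    if m.sum()>60: print("zpct",np.percentile(P[:,2],[1,99]).round(3),"normal",np.linalg.svd(P-P.mean(0),full_matrices=False)[2][2].round(3))
E
```

```text
[0.55438048 0.19338882 0.18964318] [[-0.207, -0.21, -0.956], [-0.045, 0.978, -0.205], [0.977, 0.001, -0.212]] [ 0.279  1.09   0.795  0.129  2.609 -1.446] 0.06329524352716347
yaw-only (array([0., 0., 0.]), array([-0.2069,  0.0039,  0.0452]))
scene 59 [0.562 0.18  0.206]
side 283 [0.556 0.186 0.164]
zpct [0.098 0.214] normal [ 0.998 -0.054 -0.028]
```

Request:
{"method": "apply_moves", "body": {
  "series": [
    [[0.0004, -0.0314, 0.0111], [0, 0, 0], 0.5],
    [[0.0004, -0.0314, 0.0111], [0, 0, 0], 0.5],
    [[0.0004, -0.0314, 0.0111], [0, 0, 0], 0.5],
    [[0.0004, -0.0314, 0.0111], [0, 0, 0], 0.5],
    [[0.0002, -0.0315, 0.011], [0, 0, 0], 0.5],
    [[0, 0, 0], [-0.1035, 0.002, 0.0226], 0.5],
    [[0, 0, 0], [-0.1035, 0.002, 0.0226], 0.5],
    [[0, 0, 0], [0, 0, 0], 0.5],
    [[0, 0, 0], [0, 0, 0], 0.5]
  ]
}}

```text
time_s: 18.5
tool_pos: [0.5339, 0.0286, 0.1803]
orientation: [-0.63, -0.001, 0.777, -0.001]
contact_force: [0.1, -0.1, -2.2]
opening: 0.0635
gripper_force: 50.0
```

```bash
python3 - <<'E'
from h import *
o=log();p,R,_=pose();print(p,R.as_matrix().round(3).tolist(),o["joint_positions"].round(3),o["opening"])
t=np.radians(12);Rt=tool([-np.cos(t),0,-np.sin(t)],[0,1,0])
print("to place",delta([.534,.0285,.116],Rt))
for n in("scene","side"):
    d=grab(n,f"pics/{n}7.png");W=cloud(d);H=hsv(d);X,Y,Z=W[...,0],W[...,1],W[...,2]
    m=((H[...,0]<14)&(H[...,1]>90)&(abs(X-p[0])<.03)&(abs(Y-p[1])<.05)&(Z>.07)&(Z<.25));P=W[m]
    print(n,m.sum(),np.percentile(P,[2,50,98],axis=0).round(3).tolist())
a=np.hstack([cv2.imread("pics/scene7.png")[140:290,180:380],cv2.imread("pics/side7.png")[100:250,180:380]])
cv2.imwrite("pics/c7.png",cv2.resize(a,(800,300),interpolation=cv2.INTER_CUBIC))
E
```

```text
[0.53391318 0.02863685 0.18028849] [[-0.207, -0.002, -0.978], [-0.0, 1.0, -0.002], [0.978, -0.0, -0.207]] [ 0.021  1.006  1.023  0.03   2.474 -1.543] 0.06350660451718865
to place (array([-0.0629, -0.0001,  0.0132]), array([-0.0018, -0.0007,  0.0001]))Traceback (most recent call last):
  File "<stdin>", line 8, in <module>
    return _quantile_unchecked(
        a, q, axis, out, overwrite_input, method, keepdims, weights)
    return _ureduce(a,
                    func=_quantile_ureduce_func,
    ...<5 lines>...
                    overwrite_input=overwrite_input,
                    method=method)
    r = func(a, **kwargs)
    result = _quantile(arr,
                       quantiles=q,
    ...<2 lines>...
                       out=out,
                       weights=wgt)
    slices_having_nans = np.isnan(arr[-1, ...])
                                  ~~~^^^^^^^^^
IndexError: index -1 is out of bounds for axis 0 with size 0
```

```bash
python3 - <<'E'
from h import *
p=pose()[0]
d=grab("side");W=cloud(d);H=hsv(d);X,Y,Z=W[...,0],W[...,1],W[...,2]
m=((H[...,0]<15)&(H[...,1]>80)&(abs(X-p[0])<.035)&(abs(Y-p[1])<.05)&(Z>.07)&(Z<.25));P=W[m];print(m.sum())
for a,b in((.08,.1),(.1,.12),(.12,.15),(.17,.21)):
    q=P[(P[:,2]>a)&(P[:,2]<b)]
    if len(q)>4: print(a,len(q),np.percentile(q[:,0],[3,50,97]).round(4),np.percentile(q[:,1],[3,97]).round(4))
print(P[:,2].min(),P[:,2].max())
E
```

```text
224
0.08 22 [0.5271 0.5312 0.539 ] [-0.0061  0.043 ]
0.1 27 [0.5273 0.533  0.5394] [-0.0055  0.0435]
0.12 39 [0.5273 0.5333 0.5397] [-0.0069  0.0398]
0.17 105 [0.5275 0.5346 0.5647] [-0.0054  0.062 ]
0.08042069048653151 0.20383368605800414
```

The tile hangs upright (x 0.527–0.540 at every height) and is centred over slot 0. I'll insert it.

Request:
{"method": "apply_moves", "body": {
  "series": [
    [[-0.0147, 0, 0.0031], [0, 0, 0], 0.5],
    [[-0.0147, 0, 0.0031], [0, 0, 0], 0.5],
    [[-0.0147, 0, 0.0031], [0, 0, 0], 0.5],
    [[-0.0147, 0, 0.0031], [0, 0, 0], 0.5],
    [[-0.0035, 0, 0.0008], [0, 0, 0], 0.5],
    [[0, 0, 0], [0, 0, 0], 0.5]
  ]
}}

```text
time_s: 19.35
tool_pos: [0.5338, 0.0282, 0.1158]
orientation: [-0.631, 0.0, 0.776, -0.0]
contact_force: [0.4, 0.2, -1.3]
opening: 0.0633
gripper_force: 50.0
```

Request:
{"method": "apply_moves", "body": {
  "series": [
    [[-0.001, 0, 0.0002], [0, 0, 0], 0.5],
    [[-0.001, 0, 0.0002], [0, 0, 0], 0.5],
    [[0, 0, 0], [0, 0, 0], 0.5]
  ]
}}

```text
time_s: 19.73
tool_pos: [0.5338, 0.0282, 0.1141]
orientation: [-0.63, 0.0, 0.776, -0.0]
contact_force: [0.7, 0.8, -1.4]
opening: 0.0632
gripper_force: 50.0
```

Request:
{"method": "apply_moves", "body": {
  "series": [
    [[0, 0, 0], [0, 0, 0], 0.75],
    [[0, 0, 0], [0, 0, 0], 1],
    [[0, 0, 0], [0, 0, 0], 1],
    [[0, 0, 0], [0, 0, 0], 1],
    [[0.0098, 0, -0.0021], [0, 0, 0], 1],
    [[0.0196, 0, -0.0041], [0, 0, 0], 1],
    [[0.0293, 0, -0.0062], [0, 0, 0], 1],
    [[0.0293, 0, -0.0062], [0, 0, 0], 1],
    [[0.0293, 0, -0.0062], [0, 0, 0], 1],
    [[0, 0, 0], [0, 0, 0], 1]
  ]
}}

```text
time_s: 20.98
tool_pos: [0.5342, 0.0283, 0.2371]
orientation: [-0.628, 0.0, 0.778, -0.0]
contact_force: [-0.2, -0.2, -0.7]
opening: 0.0912
gripper_force: 0.0
```

```bash
python3 - <<'E'
from h import *
o=log();p,R,_=pose();print(p,o["joint_positions"].round(3),o["contact_force"].round(1))
for n in("scene","side"):
    d=grab(n);W=cloud(d);H=hsv(d);X,Y,Z=W[...,0],W[...,1],W[...,2]
    m=((H[...,0]<15)&(H[...,1]>80)&(abs(X-.534)<.04)&(abs(Y-.028)<.05)&(Z>.065)&(Z<.16));P=W[m];print(n,m.sum())
    for a,b in((.065,.09),(.09,.115),(.115,.125),(.125,.14)):
        q=P[(P[:,2]>a)&(P[:,2]<b)]
        if len(q)>4: print(a,len(q),np.percentile(q[:,0],[3,50,97]).round(4),np.percentile(q[:,1],[3,97]).round(4))
    print(P[:,2].max())
p,R=pick([.4988,.3398],9.8)
print("rot",delta(p,R))
E
```

```text
[0.53421159 0.02831839 0.23712562] [ 0.02   0.955  0.986  0.035  2.558 -1.537] [-0.2 -0.2 -0.7]
scene 0Traceback (most recent call last):
  File "<stdin>", line 9, in <module>
    return umr_maximum(a, axis, None, out, keepdims, initial, where)
ValueError: zero-size array to reduction operation maximum which has no identity
```

Request:
{"method": "apply_moves", "body": {
  "series": [
    [[0, 0, 0], [0, -0.131, 0], 1],
    [[0, 0, 0], [0, -0.131, 0], 1],
    [[0, 0, 0], [0, -0.131, 0], 1],
    [[0, 0, 0], [0, -0.131, 0], 1],
    [[0, 0, 0], [0, -0.131, 0], 1],
    [[0, 0, 0], [0, -0.131, 0], 1],
    [[0, 0, 0], [0, -0.131, 0], 1],
    [[0, 0, 0], [0, -0.131, 0], 1],
    [[0, 0, 0], [0, -0.131, 0], 1],
    [[0, 0, 0], [0, -0.131, 0], 1],
    [[0, 0, 0], [0, -0.131, 0], 1],
    [[0, 0, 0], [0, -0.13, 0], 1],
    [[0, 0, 0], [0, 0, 0], 1]
  ]
}}

```text
time_s: 22.65
tool_pos: [0.531, 0.0283, 0.2329]
orientation: [0.101, -0.0, 0.995, -0.0]
contact_force: [-0.7, -0.2, 1.0]
opening: 0.0908
gripper_force: 0.0
```

```bash
python3 - <<'E'
from h import *
o=log();p,R,_=pose();print(p,o["joint_positions"].round(3),o["contact_force"].round(1))
for n in("scene","side","wrist"):
    d=grab(n,"pics/s8.png" if n=="scene" else None);W=cloud(d);H=hsv(d);X,Y,Z=W[...,0],W[...,1],W[...,2]
    m=((H[...,0]<15)&(H[...,1]>80)&(abs(X-.534)<.04)&(abs(Y-.028)<.05)&(Z>.065)&(Z<.16));P=W[m];print(n,m.sum(),np.percentile(P,[2,50,98],axis=0).round(3).tolist() if m.any() else 0)
    if n=="wrist": 
        for t in tiles(d):print(t)
p,R=pick([.4988,.3398],9.8)
print("hover",delta(p+[0,0,.07],R),"down",R.inv().apply([0,0,-.07]))
E
```

```text
[0.53104105 0.02830948 0.23288115] [ 0.037  0.136  1.78  -0.009  1.022 -1.53 ] [-0.7 -0.2  1. ]
scene 327 [[0.529, -0.002, 0.067], [0.54, 0.03, 0.105], [0.544, 0.061, 0.135]]
side 141 [[0.527, -0.007, 0.068], [0.533, 0.003, 0.118], [0.54, 0.053, 0.136]]
wrist 2214 [[0.528, -0.001, 0.067], [0.529, 0.029, 0.123], [0.541, 0.059, 0.135]]
(np.int32(3194), (np.int32(461), np.int32(51), np.int32(51), np.int32(99)), 0.0137, array([498.4, 337.7]), array([121. ,  66.5]), np.float32(10.4))
hover (array([0.1043, 0.3051, 0.1388]), array([-0.0358, -0.0035, -0.1674])) down [1.45538184e-02 4.85722573e-19 6.84703321e-02]
```

Request:
{"method": "apply_moves", "body": {
  "series": [
    [[0.013, 0.0382, 0.0174], [0, 0, 0], 1],
    [[0.013, 0.0382, 0.0174], [0, 0, 0], 1],
    [[0.013, 0.0382, 0.0174], [0, 0, 0], 1],
    [[0.013, 0.0381, 0.0174], [0, 0, 0], 1],
    [[0.013, 0.0381, 0.0173], [0, 0, 0], 1],
    [[0.013, 0.0381, 0.0173], [0, 0, 0], 1],
    [[0.0131, 0.0381, 0.0173], [0, 0, 0], 1],
    [[0.0132, 0.0381, 0.0173], [0, 0, 0], 1],
    [[0, 0, 0], [-0.018, -0.0018, -0.0837], 1],
    [[0, 0, 0], [-0.018, -0.0017, -0.0837], 1],
    [[0, 0, 0], [0, 0, 0], 1],
    [[0, 0, 0], [0, 0, 0], 1]
  ]
}}

```text
time_s: 24.3
tool_pos: [0.4612, 0.3337, 0.0761]
orientation: [0.104, -0.084, 0.991, 0.009]
contact_force: [-0.1, 0.3, -0.7]
opening: 0.091
gripper_force: 0.0
```

```bash
python3 - <<'E'
from h import *
o=log();p,R=pick([.4988,.3398],9.8)
print(pose()[0],o["joint_positions"].round(3),delta(p,R))
E
```

```text
[0.46119887 0.33373581 0.07605993] [ 0.665  0.357  1.922 -0.158  0.683 -0.962] (array([ 0.0144, -0.0004,  0.0681]), array([-0.0004,  0.0005, -0.0015]))
```

Request:
{"method": "apply_moves", "body": {
  "series": [
    [[0.005, -0.0002, 0.0235], [0, 0, 0], 1],
    [[0.005, -0.0002, 0.0235], [0, 0, 0], 1],
    [[0.003, 0, 0.0141], [0, 0, 0], 1],
    [[0.0014, 0, 0.007], [0, 0, 0], 1],
    [[0, 0, 0], [0, 0, 0], 1],
    [[0, 0, 0], [0, 0, 0], 0.5],
    [[0, 0, 0], [0, 0, 0], 0.5],
    [[0, 0, 0], [0, 0, 0], 0.5],
    [[0, 0, 0], [0, 0, 0], 0.5],
    [[0, 0, 0], [0, 0, 0], 0.5]
  ],
  "squeeze": 50
}}

```text
time_s: 25.55
tool_pos: [0.461, 0.3334, 0.0073]
orientation: [0.105, -0.085, 0.991, 0.009]
contact_force: [-0.9, 1.0, 5.5]
opening: 0.0633
gripper_force: 49.9
```

Request:
{"method": "apply_moves", "body": {
  "series": [
    [[-0.005, 0, -0.0235], [0, 0, 0], 0.5],
    [[-0.0083, 0, -0.0391], [0, 0, 0], 0.5],
    [[-0.0083, 0, -0.0391], [0, 0, 0], 0.5],
    [[-0.0083, 0, -0.0391], [0, 0, 0], 0.5],
    [[-0.0083, 0, -0.0391], [0, 0, 0], 0.5],
    [[0, 0, 0], [0, 0.131, 0], 0.5],
    [[0, 0, 0], [0, 0.131, 0], 0.5],
    [[0, 0, 0], [0, 0.131, 0], 0.5],
    [[0, 0, 0], [0, 0.131, 0], 0.5],
    [[0, 0, 0], [0, 0.131, 0], 0.5],
    [[0, 0, 0], [0, 0.131, 0], 0.5],
    [[0, 0, 0], [0, 0.131, 0], 0.5],
    [[0, 0, 0], [0, 0.131, 0], 0.5],
    [[0, 0, 0], [0, 0, 0], 0.5]
  ]
}}

```text
time_s: 27.3
tool_pos: [0.4612, 0.3324, 0.1866]
orientation: [-0.407, -0.077, 0.909, -0.036]
contact_force: [1.0, -0.3, -1.6]
opening: 0.0634
gripper_force: 49.9
```

```bash
python3 - <<'E'
from h import *
o=log();p,R,_=pose();print(p,o["joint_positions"].round(3),o["opening"])
t=np.radians(12);Rt=tool([-np.cos(t),0,-np.sin(t)],[0,1,0])
print("above slot1",delta([.579,.0285,.20],Rt))
E
```

```text
[0.46120738 0.33242128 0.18657163] [ 0.473  0.772  1.116  0.253  2.059 -1.243] 0.06341301551219825
above slot1 (array([-0.0337, -0.3195, -0.0566]), array([-0.1545,  0.5185,  0.0754]))
```

Request:
{"method": "apply_moves", "body": {
  "series": [
    [[-0.0056, -0.0399, -0.0058], [0, 0, 0], 0.5],
    [[-0.0056, -0.0399, -0.0058], [0, 0, 0], 0.5],
    [[-0.0056, -0.0399, -0.0058], [0, 0, 0], 0.5],
    [[-0.0056, -0.0399, -0.0058], [0, 0, 0], 0.5],
    [[-0.0056, -0.0399, -0.0058], [0, 0, 0], 0.5],
    [[-0.0056, -0.04, -0.0058], [0, 0, 0], 0.5],
    [[-0.0056, -0.04, -0.0059], [0, 0, 0], 0.5],
    [[-0.0057, -0.04, -0.0059], [0, 0, 0], 0.5],
    [[0, 0, 0], [-0.0386, 0.1296, 0.0189], 0.5],
    [[0, 0, 0], [-0.0386, 0.1296, 0.0189], 0.5],
    [[0, 0, 0], [-0.0386, 0.1296, 0.0189], 0.5],
    [[0, 0, 0], [-0.0387, 0.1297, 0.0187], 0.5],
    [[0, 0, 0], [0, 0, 0], 0.5],
    [[0, 0, 0], [0, 0, 0], 0.5]
  ]
}}

```text
time_s: 29.05
tool_pos: [0.5786, 0.0294, 0.1897]
orientation: [-0.626, -0.002, 0.78, 0.001]
contact_force: [0.3, 0.7, -0.8]
opening: 0.0634
gripper_force: 49.9
```

```bash
cat > m.py <<'E'
from h import *
log();p,R,o=pose();print(p,R.as_matrix().round(3).tolist(),o["joint_positions"].round(3),o["contact_force"].round(1))
d=grab("side");W=cloud(d);H=hsv(d);X,Y,Z=W[...,0],W[...,1],W[...,2]
for x0 in(.534,.579):
    m=((H[...,0]<15)&(H[...,1]>80)&(abs(X-x0)<.02)&(abs(Y-.028)<.05)&(Z>.06)&(Z<.25));P=W[m];print(x0,m.sum())
    for a,b in((.065,.085),(.085,.1),(.1,.12),(.12,.15),(.17,.21)):
        q=P[(P[:,2]>a)&(P[:,2]<b)]
        if len(q)>4: print(a,len(q),np.percentile(q[:,0],[3,50,97]).round(4),np.percentile(q[:,1],[3,97]).round(4))
    print(P[:,2].min(),P[:,2].max())
t=np.radians(12);Rt=tool([-np.cos(t),0,-np.sin(t)],[0,1,0])
print(delta([.579,.0285,.116],Rt))
E
python3 m.py
```

```text
[0.57856215 0.02941356 0.18974693] [[-0.216, -0.002, -0.976], [-0.004, 1.0, -0.001], [0.976, 0.003, -0.216]] [ 0.02   1.075  0.827  0.035  2.592 -1.54 ] [ 0.3  0.7 -0.8]
0.534 150
0.065 26 [0.5271 0.5322 0.5391] [-0.0078  0.0505]
0.085 22 [0.5271 0.5326 0.5395] [-0.0076  0.0469]
0.1 27 [0.5272 0.53   0.5394] [-0.0062  0.0425]
0.12 70 [0.5274 0.5337 0.5403] [-0.0058  0.0551]
0.06008859505052449 0.13628155321014784
0.579 255
0.085 10 [0.5727 0.5795 0.5849] [-0.0049  0.0018]
0.1 28 [0.5713 0.5762 0.5843] [-0.0051  0.0268]
0.12 51 [0.5711 0.5744 0.584 ] [-0.0051  0.0555]
0.17 99 [0.5707 0.5763 0.5945] [-0.01    0.0625]
0.08898489073321793 0.21282333596509423
(array([-0.0727, -0.0013,  0.0157]), array([-0.0015,  0.0092,  0.0038]))
```

Request:
{"method": "apply_moves", "body": {
  "series": [
    [[0.0003, -0.001, -0.0015], [0, 0.009, 0], 0.5],
    [[-0.0147, 0, 0.0031], [0, 0, 0], 0.5],
    [[-0.0147, 0, 0.0031], [0, 0, 0], 0.5],
    [[-0.0147, 0, 0.0031], [0, 0, 0], 0.5],
    [[-0.0147, 0, 0.0031], [0, 0, 0], 0.5],
    [[-0.0137, 0, 0.0029], [0, 0, 0], 0.5],
    [[-0.001, 0, 0.0002], [0, 0, 0], 0.5],
    [[0, 0, 0], [0, 0, 0], 0.5]
  ]
}}

```text
time_s: 30.1
tool_pos: [0.5799, 0.0284, 0.1139]
orientation: [-0.631, -0.001, 0.776, 0.001]
contact_force: [-0.6, 0.1, -2.8]
opening: 0.0633
gripper_force: 49.9
```

```bash
python3 m.py
```

```text
[0.57987406 0.02836676 0.11389576] [[-0.203, -0.001, -0.979], [-0.003, 1.0, -0.0], [0.979, 0.003, -0.203]] [ 0.019  1.154  0.851  0.03   2.503 -1.546] [-0.6  0.1 -2.8]
0.534 148
0.065 24 [0.5272 0.5324 0.5389] [-0.0061  0.0508]
0.085 20 [0.5272 0.5325 0.5392] [-0.0074  0.0479]
0.1 29 [0.5272 0.5328 0.5393] [-0.0071  0.0425]
0.12 69 [0.5273 0.5334 0.5403] [-0.0053  0.0546]
0.061259777259021826 0.135985524666654
0.579 165
0.065 26 [0.572  0.5751 0.5847] [-0.005   0.0316]
0.085 17 [0.572  0.5748 0.5827] [-0.0063  0.0319]
0.1 32 [0.5723 0.5773 0.5983] [-0.0127  0.0617]
0.12 81 [0.5724 0.5786 0.5915] [-0.0067  0.0595]
0.06099932878732012 0.1375605604744945
(array([0.002 , 0.0002, 0.0005]), array([-0.0004, -0.0043,  0.0035]))
```

Request:
{"method": "apply_moves", "body": {
  "series": [
    [[0, 0, 0], [0, 0, 0], 0.75],
    [[0, 0, 0], [0, 0, 0], 1],
    [[0, 0, 0], [0, 0, 0], 1],
    [[0, 0, 0], [0, 0, 0], 1],
    [[0.0098, 0, -0.0021], [0, 0, 0], 1],
    [[0.0196, 0, -0.0041], [0, 0, 0], 1],
    [[0.0293, 0, -0.0062], [0, 0, 0], 1],
    [[0.0293, 0, -0.0062], [0, -0.07, 0], 1],
    [[0.025, 0, 0], [0, -0.13, 0], 1],
    [[0.02, 0, -0.02], [0, -0.13, 0], 1],
    [[0.01, 0, -0.02], [0, -0.13, 0], 1],
    [[0, 0, 0], [0, -0.13, 0], 1],
    [[0, 0, 0], [0, -0.13, 0], 1],
    [[0, 0, 0], [0, -0.13, 0], 1],
    [[0, 0, 0], [0, -0.13, 0], 1],
    [[0, 0, 0], [0, -0.13, 0], 1],
    [[0, 0, 0], [0, -0.13, 0], 1],
    [[0, 0, 0], [0, -0.121, 0], 1],
    [[0, 0, 0], [0, 0, 0], 1],
    [[0, 0, 0], [0, 0, 0], 1]
  ]
}}

```text
time_s: 32.65
tool_pos: [0.5964, 0.0279, 0.274]
orientation: [-0.003, -0.001, 1.0, 0.002]
contact_force: [0.4, 0.4, 0.1]
opening: 0.0916
gripper_force: 0.0
```

```bash
cat > k.py <<'E'
from h import *
p,R,o=pose();print(p,R.as_matrix().round(3).tolist(),o["joint_positions"].round(3),o["time_s"])
for n in("scene","side","wrist"):
    d=grab(n,f"pics/{n}K.png");W=cloud(d);H=hsv(d);X,Y,Z=W[...,0],W[...,1],W[...,2]
    m=(np.hypot(X-.43,Y+.01)<.045)&(Z>.088)&(Z<.102);P=W[m]
    if len(P)>15:
        r=cv2.minAreaRect((P[:,:2]*1000).astype(np.float32));b=cv2.boxPoints(r)
        e=b[1]-b[0] if np.hypot(*(b[1]-b[0]))>np.hypot(*(b[2]-b[1])) else b[2]-b[1];e=e*np.sign(e[0])
        print(n,"key",len(P),np.round(r[0],1),np.round(r[1],1),np.degrees(np.arctan2(e[1],e[0])).round(1),"z",np.median(P[:,2]).round(4))
    m=(np.hypot(X-.43,Y+.01)<.07)&(Z>.045)&(Z<.058);P=W[m]
    if len(P)>15: print(n,"timer",len(P),np.round(cv2.minEnclosingCircle((P[:,:2]*1000).astype(np.float32)),1) if 0 else cv2.minEnclosingCircle((P[:,:2]*1000).astype(np.float32)))
E
python3 k.py
python3 - <<'E'
import cv2,numpy as np
a=np.hstack([cv2.imread("pics/sceneK.png")[130:280,90:340],cv2.imread("pics/sideK.png")[170:320,170:420]])
cv2.imwrite("pics/cK.png",cv2.resize(a,(800,240),interpolation=cv2.INTER_CUBIC))
E
```

```text
[0.5963502  0.02785201 0.27399424] [[-1.0, -0.001, -0.006], [-0.001, 1.0, 0.003], [0.006, 0.003, -1.0]] [ 0.025  0.329  1.401  0.003  1.418 -1.547] 32.65
scene key 36 [428.5  -5.1] [12.1 60.7] -18.1 z 0.0941
scene timer 153 ((429.2511901855469, -5.01054048538208), 47.4051399230957)
side key 74 [426.7  -8.9] [16.4 60.6] -24.7 z 0.0936
side timer 334 ((427.701904296875, -11.59101390838623), 47.29113006591797)
wrist key 602 [431.5  -7.8] [12.3 53.2] -20.8 z 0.0955
wrist timer 3700 ((428.6142272949219, -6.753077030181885), 47.612083435058594)
```

View pics/cK.png

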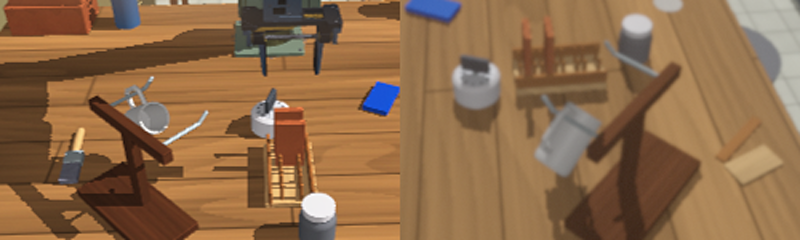

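Both tiles stand in the rack (scene crop 289,135; side crop 528/548,50) and the mug hangs on its hook. Next is the key. I'll also check the white cylinder at the back.

Request:
{"method": "apply_moves", "body": {
  "series": [
    [[0.0336, -0.007, 0], [0, 0, 0.09], 1],
    [[0.034, -0.0035, 0], [0, 0, 0.09], 1],
    [[0.034, 0, 0], [0, 0, 0.09], 1],
    [[0.034, 0.003, 0], [0, 0, 0.093], 1],
    [[0.033, 0.006, 0], [0, 0, 0], 1],
    [[0, 0, 0.04], [0, 0, 0], 1],
    [[0, 0, 0.03], [0, 0, 0], 1],
    [[0, 0, 0], [0, 0, 0], 1]
  ]
}}

```text
time_s: 33.8
tool_pos: [0.4327, 0.0558, 0.2021]
orientation: [-0.006, 0.18, 0.984, 0.0]
contact_force: [0.3, 0.6, 0.4]
opening: 0.0915
gripper_force: 0.0
```

```bash
python3 k.py; python3 - <<'E'
from h import *
d=grab("scene");W=cloud(d);H=hsv(d);X,Y,Z=W[...,0],W[...,1],W[...,2]
m=np.zeros(X.shape,bool);m[105:145,380:412]=1
m&=(H[...,1]<50)&(Z>.01)&(Z<.2);P=W[m];print("cylinder",m.sum(),np.percentile(P,[1,50,99],axis=0).round(3).tolist())
m=np.zeros(X.shape,bool);m[60:200,:]=1;m&=(X<.45)&(X>.1)&(abs(Y)<.9)&(Z>.03)&(Z<.3)&(H[...,1]<40)&(H[...,2]>150);print("white near",m.sum(),np.percentile(W[m],[1,50,99],axis=0).round(3).tolist() if m.any() else 0)
a,R,o=pose()
for yaw in(69.2,):
    y=np.radians(yaw);print(delta([.4285,-.0068,.068],tool([0,0,-1],[np.cos(y),np.sin(y),0])))
E
```

```text
[0.43267755 0.0557918  0.20214977] [[-0.935, 0.354, -0.012], [0.354, 0.935, 0.003], [0.012, -0.002, -1.0]] [ 0.099  0.115  1.868  0.004  1.169 -1.112] 33.8
scene key 38 [426.5  -4.6] [13.1 63.7] -19.2 z 0.0936
scene timer 147 ((429.6072998046875, -7.482113838195801), 45.215721130371094)
side key 71 [426.3 -10.3] [14.3 61.8] -22.5 z 0.094
side timer 324 ((427.6643371582031, -10.742597579956055), 47.35886764526367)
wrist key 664 [427.8  -6.4] [12.3 59.4] -20.5 z 0.0955
wrist timer 3686 ((427.8375549316406, -6.454046726226807), 47.571189880371094)
cylinder 512 [[-0.183, 0.663, 0.012], [-0.108, 0.698, 0.094], [-0.088, 0.752, 0.133]]
white near 30 [[0.396, -0.023, 0.049], [0.41, 0.014, 0.053], [0.427, 0.033, 0.068]]
(array([-0.0167, -0.0612,  0.1371]), array([ 0.002 , -0.0044,  0.001 ]))
```

Request:
{"method": "apply_moves", "body": {
  "series": [
    [[-0.008, -0.0305, 0], [0, 0, 0], 1],
    [[-0.0085, -0.0305, 0], [0.002, -0.0044, 0], 1],
    [[0, 0, 0.035], [0, 0, 0], 1],
    [[0, 0, 0.035], [0, 0, 0], 1],
    [[0, 0, 0.035], [0, 0, 0], 1],
    [[0, 0, 0.031], [0, 0, 0], 1],
    [[0, 0, 0], [0, 0, 0], 1],
    [[0, 0, 0], [0, 0, 0], 1]
  ]
}}

```text
time_s: 35.0
tool_pos: [0.4287, -0.0071, 0.0693]
orientation: [0.0, 0.18, 0.984, -0.0]
contact_force: [-0.8, -0.2, -0.8]
opening: 0.0914
gripper_force: 0.0
```

```bash
python3 - <<'E'
from h import *
y=np.radians(69.3);a,R,o=pose();print(a,o["joint_positions"].round(3),o["contact_force"].round(1),delta([.428,-.0067,.068],tool([0,0,-1],[np.cos(y),np.sin(y),0])))
E
```

```text
[ 0.42874775 -0.00713558  0.06932979] [-0.043  0.251  2.091 -0.     0.799 -1.252] [-0.8 -0.2 -0.8] (array([0.0009, 0.0001, 0.0013]), array([-0.    ,  0.0007, -0.0006]))
```

Request:
{"method": "apply_moves", "body": {
  "series": [
    [[0.0007, 0, 0.001], [0, 0, 0], 0],
    [[0, 0, 0], [0, 0, 0], 0],
    [[0, 0, 0], [0, 0, 0], 0],
    [[0, 0, 0], [0, 0, 0], 0],
    [[0, 0, 0], [0, 0, 0], 0],
    [[0, 0, 0], [0, 0, 0], 0],
    [[0, 0, 0], [0, 0, 0], 0],
    [[0, 0, 0], [0, 0, 0], 0],
    [[0, 0, 0], [0, 0, 0], 0],
    [[0, 0, 0], [0, 0, 0.06], 0],
    [[0, 0, 0], [0, 0, 0.06], 0],
    [[0, 0, 0], [0, 0, 0.06], 0],
    [[0, 0, 0], [0, 0, 0], 0]
  ],
  "squeeze": 40
}}

```text
time_s: 36.62
tool_pos: [0.4267, -0.0064, 0.0669]
orientation: [-0.001, 0.268, 0.964, 0.0]
contact_force: [1.0, 3.0, -0.8]
opening: 0.0117
gripper_force: 40.0
```

```bash
python3 - <<'E'
from h import *
a,R,o=pose();print(a,o["joint_positions"].round(3),o["contact_force"].round(1),o["torque"].round(3),o["opening"],o["gripper_force"])
E
```

```text
[ 0.42674707 -0.00640063  0.0668972 ] [-4.200e-02  2.530e-01  2.096e+00  1.000e-03  7.940e-01 -1.072e+00] [ 1.   3.  -0.8] [ 0.727 -0.187 -0.058] 0.011707418288148905 39.99955952167511
```

Gripped, and the key turns freely with low force. First long stroke.

Request:
{"method": "apply_moves", "body": {
  "series": [
    [[0, 0, 0], [0, 0, 0.12], 0],
    [[0, 0, 0], [0, 0, 0.12], 0],
    [[0, 0, 0], [0, 0, 0.12], 0],
    [[0, 0, 0], [0, 0, 0.12], 0],
    [[0, 0, 0], [0, 0, 0.12], 0],
    [[0, 0, 0], [0, 0, 0.12], 0],
    [[0, 0, 0], [0, 0, 0.12], 0],
    [[0, 0, 0], [0, 0, 0.12], 0],
    [[0, 0, 0], [0, 0, 0.12], 0],
    [[0, 0, 0], [0, 0, 0.12], 0],
    [[0, 0, 0], [0, 0, 0.12], 0],
    [[0, 0, 0], [0, 0, 0.12], 0],
    [[0, 0, 0], [0, 0, 0.12], 0],
    [[0, 0, 0], [0, 0, 0.12], 0],
    [[0, 0, 0], [0, 0, 0.12], 0],
    [[0, 0, 0], [0, 0, 0.12], 0],
    [[0, 0, 0], [0, 0, 0.12], 0],
    [[0, 0, 0], [0, 0, 0], 0]
  ]
}}

```text
time_s: 38.88
tool_pos: [0.4277, -0.0064, 0.0669]
orientation: [-0.0, 0.961, 0.277, 0.0]
contact_force: [3.1, 4.0, -4.6]
opening: 0.0118
gripper_force: 40.0
```

```bash
python3 - <<'E'
from h import *
a,R,o=pose();print(a,o["joint_positions"].round(3),o["contact_force"].round(1),o["torque"].round(3),o["opening"])
for n in("side",):
    d=grab(n);W=cloud(d);H=hsv(d);m=(np.hypot(W[...,0]-.428,W[...,1]+.007)<.04)&(W[...,2]>.065)&(W[...,2]<.1)&(H[...,2]<110)
    print(m.sum())
E
```

```text
[ 0.42767054 -0.00643124  0.06691083] [-4.200e-02  2.530e-01  2.096e+00  1.000e-03  7.920e-01  9.670e-01] [ 3.1  4.  -4.6] [ 0.878 -0.823  0.014] 0.011813992251351211
81
```

Request:
{"method": "apply_moves", "body": {
  "series": [
    [[0, 0, 0], [0, 0, 0], 1],
    [[0, 0, 0], [0, 0, 0], 1],
    [[0, 0, 0], [0, 0, 0], 1],
    [[0, 0, 0], [0, 0, 0], 1],
    [[0, 0, 0], [0, 0, 0], 1],
    [[0, 0, 0], [0, 0, 0], 1],
    [[0, 0, 0], [0, 0, 0], 1],
    [[0, 0, -0.04], [0, 0, 0], 1],
    [[0, 0, -0.05], [0, 0, 0], 1],
    [[0, 0, -0.05], [0, 0, 0], 1]
  ]
}}

```text
time_s: 40.17
tool_pos: [0.4266, -0.0067, 0.2083]
orientation: [-0.0, 0.961, 0.276, -0.001]
contact_force: [0.2, 0.2, -0.7]
opening: 0.0913
gripper_force: 0.0
```

Request:
{"method": "apply_moves", "body": {
  "series": [
    [[0, 0, 0], [0, 0, -0.157], 1],
    [[0, 0, 0], [0, 0, -0.157], 1],
    [[0, 0, 0], [0, 0, -0.157], 1],
    [[0, 0, 0], [0, 0, -0.157], 1],
    [[0, 0, 0], [0, 0, -0.157], 1],
    [[0, 0, 0], [0, 0, -0.157], 1],
    [[0, 0, 0], [0, 0, -0.157], 1],
    [[0, 0, 0], [0, 0, -0.157], 1],
    [[0, 0, 0], [0, 0, -0.157], 1],
    [[0, 0, 0], [0, 0, -0.157], 1],
    [[0, 0, 0], [0, 0, -0.157], 1],
    [[0, 0, 0], [0, 0, -0.157], 1],
    [[0, 0, 0], [0, 0, -0.157], 1],
    [[0, 0, 0], [0, 0, -0.157], 1],
    [[0, 0, 0], [0, 0, -0.157], 1],
    [[0, 0, 0], [0, 0, -0.157], 1],
    [[0, 0, 0], [0, 0, -0.157], 1],
    [[0, 0, 0], [0, 0, -0.157], 1],
    [[0, 0, 0], [0, 0, -0.157], 1],
    [[0, 0, 0], [0, 0, -0.158], 1]
  ]
}}

```text
time_s: 42.68
tool_pos: [0.4267, -0.0068, 0.2068]
orientation: [-0.001, -0.278, 0.96, 0.0]
contact_force: [-0.7, 0.2, -0.6]
opening: 0.0911
gripper_force: 0.0
```

```bash
python3 k.py
```

```text
[ 0.42669739 -0.00676708  0.20679362] [[-0.845, -0.535, -0.003], [-0.535, 0.845, -0.0], [0.002, 0.001, -1.0]] [-0.043  0.091  1.884 -0.     1.169 -2.178] 42.675
scene key 42 [429.9  -5.7] [60.1 14.2] 32.4 z 0.0943
scene timer 151 ((428.6280212402344, -6.416863918304443), 46.62937545776367)
side key 73 [428.1  -9.9] [58.4 16. ] 31.5 z 0.0936
side timer 334 ((426.53515625, -11.51784896850586), 47.960689544677734)
wrist key 633 [428.   -6.8] [59.7 11.5] 31.7 z 0.0956
wrist timer 4066 ((428.364501953125, -6.999261379241943), 47.61321258544922)
```

Request:
{"method": "apply_moves", "body": {
  "series": [
    [[0, 0, 0.035], [0, 0, 0], 1],
    [[0, 0, 0.035], [0, 0, 0], 1],
    [[0, 0, 0.035], [0, 0, 0], 1],
    [[0, 0, 0.034], [0, 0, 0], 1],
    [[0, 0, 0], [0, 0, 0.01], 1],
    [[0, 0, 0], [0, 0, 0], 0],
    [[0, 0, 0], [0, 0, 0], 0],
    [[0, 0, 0], [0, 0, 0], 0],
    [[0, 0, 0], [0, 0, 0], 0],
    [[0, 0, 0], [0, 0, 0], 0],
    [[0, 0, 0], [0, 0, 0], 0],
    [[0, 0, 0], [0, 0, 0], 0],
    [[0, 0, 0], [0, 0, 0], 0],
    [[0, 0, 0], [0, 0, 0], 0]
  ],
  "squeeze": 40
}}

```text
time_s: 44.58
tool_pos: [0.4266, -0.0069, 0.0678]
orientation: [-0.001, -0.271, 0.963, 0.0]
contact_force: [-0.3, -0.8, -1.1]
opening: 0.0122
gripper_force: 40.0
```

Request:
{"method": "apply_moves", "body": {
  "series": [
    [[0, 0, 0], [0, 0, 0.1], 0],
    [[0, 0, 0], [0, 0, 0.1], 0],
    [[0, 0, 0], [0, 0, 0.1], 0],
    [[0, 0, 0], [0, 0, 0.1], 0],
    [[0, 0, 0], [0, 0, 0.1], 0],
    [[0, 0, 0], [0, 0, 0.1], 0],
    [[0, 0, 0], [0, 0, 0.1], 0],
    [[0, 0, 0], [0, 0, 0.1], 0],
    [[0, 0, 0], [0, 0, 0.1], 0],
    [[0, 0, 0], [0, 0, 0.1], 0],
    [[0, 0, 0], [0, 0, 0.1], 0],
    [[0, 0, 0], [0, 0, 0.1], 0],
    [[0, 0, 0], [0, 0, 0.1], 0],
    [[0, 0, 0], [0, 0, 0.1], 0],
    [[0, 0, 0], [0, 0, 0.1], 0],
    [[0, 0, 0], [0, 0, 0.1], 0],
    [[0, 0, 0], [0, 0, 0], 0],
    [[0, 0, 0], [0, 0, 0], 0]
  ]
}}

```text
time_s: 46.82
tool_pos: [0.4268, -0.0061, 0.0679]
orientation: [-0.001, 0.501, 0.865, 0.0]
contact_force: [2.0, 6.1, -1.8]
opening: 0.0117
gripper_force: 40.0
```

```bash
cat > t.py <<'E'
from h import *
a,R,o=pose();m=R.as_matrix();print(a.round(4),"tool y yaw",np.degrees(np.arctan2(m[1,1],m[0,1])).round(2),"q6",o["joint_positions"][5].round(4),o["contact_force"].round(1),o["torque"].round(3),"tau6",o["joint_torque"][5].round(3),o["opening"].round(4))
E
python3 t.py
```

```text
Traceback (most recent call last):
  File "t.py", line 2, in <module>
    a,R,o=pose();m=R.as_matrix();print(a.round(4),"tool y yaw",np.degrees(np.arctan2(m[1,1],m[0,1])).round(2),"q6",o["joint_positions"][5].round(4),o["contact_force"].round(1),o["torque"].round(3),"tau6",o["joint_torque"][5].round(3),o["opening"].round(4))
                                                                                                                                                                                                                                          ^^^^^^^^^^^^^^^^^^
AttributeError: 'float' object has no attribute 'round'
```

```bash
sed -i 's/o\["opening"\].round(4)/o["opening"]/' t.py; python3 t.py
```

```text
[ 0.4268 -0.0061  0.0679] tool y yaw 29.82 q6 -0.5638 [ 2.   6.1 -1.8] [ 1.186 -0.417 -0.031] tau6 -0.003 0.011708723393820022
```

Request:
{"method": "apply_moves", "body": {
  "series": [
    [[0, 0, 0], [0, 0, 0.03], 0],
    [[0, 0, 0], [0, 0, 0.03], 0],
    [[0, 0, 0], [0, 0, 0], 0],
    [[0, 0, 0], [0, 0, 0], 0]
  ]
}}

```text
time_s: 47.32
tool_pos: [0.4269, -0.0061, 0.0678]
orientation: [-0.001, 0.527, 0.85, 0.0]
contact_force: [1.8, 5.7, -2.1]
opening: 0.0119
gripper_force: 40.0
```

```bash
python3 t.py
```

```text
[ 0.4269 -0.0061  0.0678] tool y yaw 26.37 q6 -0.5037 [ 1.8  5.7 -2.1] [ 1.184e+00 -4.240e-01  1.000e-03] tau6 -0.016 0.01191840293218935
```

Request:
{"method": "apply_moves", "body": {
  "series": [
    [[0, 0, 0], [0, 0, 0.03], 0],
    [[0, 0, 0], [0, 0, 0.03], 0],
    [[0, 0, 0], [0, 0, 0], 0],
    [[0, 0, 0], [0, 0, 0], 0]
  ]
}}

```text
time_s: 47.82
tool_pos: [0.427, -0.0061, 0.0679]
orientation: [-0.001, 0.552, 0.834, 0.0]
contact_force: [1.9, 5.0, -2.2]
opening: 0.0119
gripper_force: 40.0
```

```bash
python3 t.py
```

```text
[ 0.427  -0.0061  0.0679] tool y yaw 22.93 q6 -0.4437 [ 1.9  5.  -2.2] [ 1.181 -0.444  0.027] tau6 -0.016 0.011866905895480657
```

Request:
{"method": "apply_moves", "body": {
  "series": [
    [[0, 0, 0], [0, 0, 0.03], 0],
    [[0, 0, 0], [0, 0, 0.03], 0],
    [[0, 0, 0], [0, 0, 0], 0],
    [[0, 0, 0], [0, 0, 0], 0]
  ]
}}

```text
time_s: 48.32
tool_pos: [0.427, -0.0061, 0.0679]
orientation: [-0.001, 0.577, 0.817, 0.0]
contact_force: [1.5, 5.2, -1.4]
opening: 0.0117
gripper_force: 40.0
```

```bash
python3 t.py
```

```text
[ 0.427  -0.0061  0.0679] tool y yaw 19.49 q6 -0.3837 [ 1.5  5.2 -1.4] [ 1.208 -0.418  0.06 ] tau6 -0.016 0.011652698849087916
```

Request:
{"method": "apply_moves", "body": {
  "series": [
    [[0, 0, 0], [0, 0, 0.03], 0],
    [[0, 0, 0], [0, 0, 0.03], 0],
    [[0, 0, 0], [0, 0, 0], 0],
    [[0, 0, 0], [0, 0, 0], 0]
  ]
}}

```text
time_s: 48.82
tool_pos: [0.427, -0.0061, 0.0679]
orientation: [-0.001, 0.601, 0.799, 0.0]
contact_force: [1.0, 5.5, -2.0]
opening: 0.0116
gripper_force: 40.0
```

```bash
python3 t.py
```

```text
[ 0.427  -0.0061  0.0679] tool y yaw 16.06 q6 -0.3237 [ 1.   5.5 -2. ] [ 1.188 -0.47  -0.041] tau6 -0.015 0.01157866096948369
```

Request:
{"method": "apply_moves", "body": {
  "series": [
    [[0, 0, 0], [0, 0, 0.03], 0],
    [[0, 0, 0], [0, 0, 0.03], 0],
    [[0, 0, 0], [0, 0, 0], 0],
    [[0, 0, 0], [0, 0, 0], 0]
  ]
}}

```text
time_s: 49.32
tool_pos: [0.4271, -0.006, 0.0679]
orientation: [-0.001, 0.625, 0.781, 0.0]
contact_force: [2.1, 6.3, -1.4]
opening: 0.0116
gripper_force: 40.0
```

```bash
python3 t.py
```

```text
[ 0.4271 -0.006   0.0679] tool y yaw 12.61 q6 -0.2636 [ 2.1  6.3 -1.4] [ 1.163 -0.488 -0.04 ] tau6 -0.015 0.011566400641558955
```

Request:
{"method": "apply_moves", "body": {
  "series": [
    [[0, 0, 0], [0, 0, 0.03], 0],
    [[0, 0, 0], [0, 0, 0.03], 0],
    [[0, 0, 0], [0, 0, 0], 0],
    [[0, 0, 0], [0, 0, 0], 0]
  ]
}}

```text
time_s: 49.82
tool_pos: [0.4271, -0.0061, 0.0678]
orientation: [-0.001, 0.648, 0.761, 0.0]
contact_force: [1.4, 6.2, -2.8]
opening: 0.0117
gripper_force: 40.0
```

```bash
python3 t.py
```

```text
[ 0.4271 -0.0061  0.0678] tool y yaw 9.18 q6 -0.2037 [ 1.4  6.2 -2.8] [ 1.254 -0.476  0.026] tau6 -0.014 0.01172809480238872
```

Request:
{"method": "apply_moves", "body": {
  "series": [
    [[0, 0, 0], [0, 0, 0.03], 0],
    [[0, 0, 0], [0, 0, 0.03], 0],
    [[0, 0, 0], [0, 0, 0], 0],
    [[0, 0, 0], [0, 0, 0], 0]
  ]
}}

```text
time_s: 50.32
tool_pos: [0.4271, -0.0061, 0.0679]
orientation: [-0.001, 0.669, 0.743, -0.0]
contact_force: [1.9, 7.2, -1.5]
opening: 0.0118
gripper_force: 40.1
```

```bash
python3 t.py
```

```text
[ 0.4271 -0.0061  0.0679] tool y yaw 5.98 q6 -0.1463 [ 1.9  7.2 -1.5] [ 1.339 -0.439  0.985] tau6 0.995 0.011849675742175167
```

Request:
{"method": "apply_moves", "body": {
  "series": [
    [[0, 0, 0], [0, 0, 0.03], 0],
    [[0, 0, 0], [0, 0, 0.03], 0],
    [[0, 0, 0], [0, 0, 0], 0],
    [[0, 0, 0], [0, 0, 0], 0]
  ]
}}

```text
time_s: 50.82
tool_pos: [0.4271, -0.0063, 0.0679]
orientation: [-0.0, 0.691, 0.723, -0.0]
contact_force: [2.2, 6.4, -2.6]
opening: 0.0134
gripper_force: 41.5
```

```bash
python3 t.py
```

```text
[ 0.4271 -0.0063  0.0679] tool y yaw 2.66 q6 -0.0875 [ 2.2  6.4 -2.6] [ 1.208 -0.398  1.4  ] tau6 1.427 0.013428932154287488
```

Request:
{"method": "apply_moves", "body": {
  "series": [
    [[0, 0, 0], [0, 0, 0.03], 0],
    [[0, 0, 0], [0, 0, 0.03], 0],
    [[0, 0, 0], [0, 0, 0], 0],
    [[0, 0, 0], [0, 0, 0], 0]
  ]
}}

```text
time_s: 51.32
tool_pos: [0.4271, -0.0065, 0.0679]
orientation: [-0.0, 0.711, 0.703, -0.001]
contact_force: [1.4, 6.8, -2.6]
opening: 0.0148
gripper_force: 44.5
```

```bash
python3 t.py; python3 - <<'E'
from h import *
a,R,o=pose();m=R.as_matrix()
d=grab("wrist","pics/wT.png");im=cv2.imread("pics/wT.png")
E
```

```text
[ 0.4271 -0.0065  0.0679] tool y yaw -0.69 q6 -0.0283 [ 1.4  6.8 -2.6] [ 1.099 -0.46   1.678] tau6 1.722 0.014764338519553014
```

The stop was reached: torque rose from 0.03 to about 1.7 N m while the blade stayed put. I'll release, back off and check.

Request:
{"method": "apply_moves", "body": {
  "series": [
    [[0, 0, 0], [0, 0, 0], 1],
    [[0, 0, 0], [0, 0, 0], 1],
    [[0, 0, 0], [0, 0, 0], 1],
    [[0, 0, 0], [0, 0, 0], 1],
    [[0, 0, 0], [0, 0, 0], 1],
    [[0, 0, 0], [0, 0, 0], 1],
    [[0, 0, 0], [0, 0, 0], 1],
    [[0, 0, -0.04], [0, 0, 0], 1],
    [[0, 0, -0.05], [0, 0, 0], 1],
    [[0, 0, -0.06], [0, 0, 0], 1],
    [[0, 0, -0.06], [0, 0, 0], 1],
    [[0, 0, 0], [0, 0, 0], 1]
  ]
}}

```text
time_s: 52.88
tool_pos: [0.4296, -0.0069, 0.2825]
orientation: [0.003, 0.714, 0.7, 0.003]
contact_force: [0.2, -0.0, -0.6]
opening: 0.0911
gripper_force: 0.0
```

```bash
python3 k.py
python3 - <<'E'
import cv2,numpy as np
a=np.hstack([cv2.imread("pics/sceneK.png")[130:290,90:430],cv2.imread("pics/sideK.png")[130:290,130:470]])
cv2.imwrite("pics/cF.png",cv2.resize(a,(800,188),interpolation=cv2.INTER_CUBIC))
cv2.imwrite("pics/cF.png",np.vstack([cv2.resize(a[:,:340],(640,300)),cv2.resize(a[:,340:],(640,300))]))
E
```

```text
[ 0.42959819 -0.00685104  0.28254998] [[0.02, 1.0, 0.009], [1.0, -0.02, -0.001], [-0.0, 0.009, -1.0]] [-0.043  0.041  1.744 -0.     1.348 -0.022] 52.875
scene key 46 [427.9  -3.6] [14.9 57.1] -88.6 z 0.0934
scene timer 119 ((428.75677490234375, -5.280191898345947), 47.59430694580078)
side key 53 [427.2 -10.1] [11.9 58.8] -83.5 z 0.0947
side timer 393 ((427.4178161621094, -11.067915916442871), 48.83374786376953)
wrist key 429 [427.9  -5.9] [12.  59.4] -83.1 z 0.0956
wrist timer 2868 ((427.6977844238281, -5.982504844665527), 47.64189529418945)
```

View pics/cF.png

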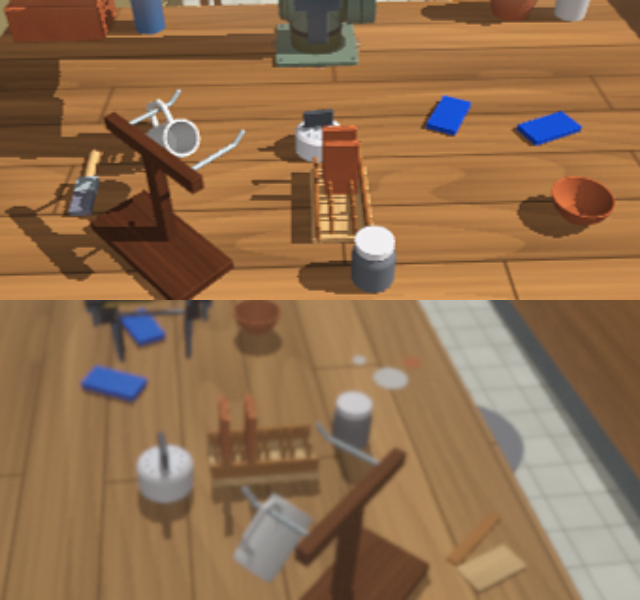

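The final view shows both tiles upright in the rack, the mug on its hook, and the bystanders unmoved. The key blade rests at −83°, which is 4.23 rad of travel to the stop.

```bash
python3 -c "
from bench import arm
print(arm.sign_off())"
```

```text
the job is handed in; nothing more can be done
None
```

Job handed in: both tiles are standing in the rack (one each in slots 0 and 1), the only mug is hanging on the right hook, and the timer key was wound to its stop last; the bowl, jar, brush and blue tiles were left untouched.

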